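# Unlock, load and close the imaging station

### The arm

A 6-joint arm with a two-finger parallel gripper is mounted at the origin on the work surface. World frame = base frame: x ahead of the robot, y to its left, z up, the work surface at z = 0. Lengths are in m, angles in rad, forces in N, time in s.
With the tool pointing down it reaches from about 0.35 to 0.775 m from the base axis. Payload 5.5 kg.
Tool frame: the origin (TCP) lies at the very end of the fingers, on their centre line; the grasp point (between the pads) lies robot.grip_depth behind it (robot.grip_depth is the distance from the TCP to the grasp point, in m); z points along the fingers, y is the direction in which the jaws open and shut (so a half turn about z gives the same grasp; the last joint's range is limited). The gripper opens to 85 mm and grips with 20 to 120 N. Pads are 22 mm wide; open, the fingers measure 114 mm over their backs; the gripper's body (76 mm by 85 mm) begins 54 mm behind the grasp point. The pads swing forward as they close: fully open they stand 13 mm farther back than shut.
Start: joints at [-1.321, 0.313, 0.046, 1.304, 0, 1.431], TCP at [0.219, -0.532, 0.204] pointing down, gripper open.
Joint ranges: [-2.76, 2.76], [-0.86, 1.69], [-1.03, 1.26], [-2.2, 2.34], [-1.47, 1.5], [-3.14, 3.14]. Speed limits (rad/s): [2.57, 2.57, 3.14, 3.14, 3.14, 3.14].

### API

Orientations are given as a rotation vector (axis times angle).
In Python, from station import robot, solver, monitor, snapshot, camera_params, spotter gives the robot as it stands. Calls block until the motion is done:
- robot.move_pose(position, orientation): joint-space move of the TCP to a pose.
- robot.movel(position, rot=None, feed=0.15, f_stop=None): straight line of the TCP; rot=None keeps the orientation; feed is the mean speed in m/s. With f_stop (N) it stops when the force on the tool has changed by that much, and returns True; else False.
- robot.move_j(angles): joint-space move.
- robot.grip(opening, squeeze=None): finger opening in m; squeeze is the grip in N (None keeps the last); returns when the fingers have stopped.
- robot.wait(seconds).
- solver.inverse_kinematics(position, orientation): joint angles nearest the present ones, or None.
- monitor.get_state(): the state.
- snapshot(name): name is "scene" or "top" or "wrist"; returns the picture (480x640x3 uint8, red, green, blue); there is no depth.
- camera_params(name): a dict with "vfov" (degrees; the focal length in pixels is half the picture's height over the tangent of half this angle, whatever the lens; pixels are square), "cx", "cy" (the principal point, pixels), "world_to_cam" (4x4, takes a point from world to camera coordinates); the wrist camera has in their place "hand_eye" (4x4, takes a point from camera to tool coordinates, whose origin is the TCP and whose axes are the flange's). Camera axes: x right, y up, looking along -z (the intrinsics and any distortion apply to the point x, -y, -z); pixel columns grow to the right and rows downward; lengths in m; the calibration is good to about 2 mm. The wrist camera is an equidistant fisheye: a pixel r from the principal point sees the ray r / f radians off the axis. A picture is of the moment at which its call begins: read the wrist's pose just before it. camera_params takes no time and is no camera call.
A pose or a line that the arm cannot do raises robot.IKError and nothing moves.
- robot.sign_off(): hands the job in, once; it reports no verdict.
Trained networks look in the newest picture that a camera, given by its name, has taken for a name from the list of things; names that differ only in an ending like _2 or _b are one class to them, and where a whole thing is asked for, a point or a joint stands for the part that bears it (a point fixed in the world has none). Each returns a list of dicts, best first, with "conf" (0 to 1); they miss things now and then, are a little off and sometimes report something else, mostly with a low value. They report only what shows in the picture. A call takes as long as a camera call. They do not tell look-alikes from the thing itself.
- spotter.look_for(camera, label): "box" ([centre column, centre row, width, height] in pixels, round what is visible of it).
- spotter.silhouettes(camera, label): "mask" (480x640 bool, what is visible of it) and "box" ([centre column, centre row, width, height] in pixels, round what is visible of it).
The state is a dict: "clock": time; "joint_positions": joint angles; "joint_velocities": joint speeds; "joint_efforts": joint torques, N m; "tcp_pos": TCP position; "eef_rot": TCP orientation; "contact_force": force on the tool from outside, world axes, zero at the start; "torque": the same for the moment, N m; "finger_gap": finger opening in m.
Only numpy, scipy, OpenCV 4.12 (cv2) and the standard library are available. Lean on these libraries where they do the work, as an engineer would, in place of code of your own. Each camera call takes 0.05 s, during which the arm holds its last target.

### The job

Get the imaging station ready for a run: first take the two transport locks from in front of the bays and thread them by their eyes onto the storage posts, one on each post and right down on the base. Then slide every cartridge on the bench, nose first, into a bay of its own (any bay) until it is fully home against the stop, and only then swing the clear cover fully shut. Leave the other things on the bench undisturbed.

Things in the scene. Friction and masses are not known exactly. Their poses are not given: they have to be found in the camera images.
- station: imaging station: white box, x -30 to 115 mm, 279 mm wide, 56 mm tall. Origin on the bench at the middle mouth; +x into the bays. Three bays at y -80, 0, 80: slots 73 mm wide, z 20 to 32.5 mm, 70 mm deep to a stop at x = 70; side lips top z 38, lead-ins from x = -10; floor runs out as an apron to x = -30, ramp to -42. Cartridge home: its origin at x 10, z 20, handle outside
- cover (a joint): angle of the station's clear cover, rad: 0 is shut (level over the bays), about 1.2 to 1.5 as found (standing open); a stiff hinge that stays where it is left, closed by 2 to 4 N at the rail
- cover_rail (a point): middle of the aluminium rail (12 x 14 mm section, 268 mm long along y) on the cover's free edge, 108 mm from the hinge. Axes turn with the cover; when shut the rail is at station x = 4 mm, z = 65 mm. The cover is a clear plate 5 mm thick
- cover_hinge (a point): middle of the cover's hinge line (along the station's y), at station x = 112 mm, z = 58 mm
- cartridge0: cartridge (two or three alike; None for good if absent): flat aluminium slab 120 x 70 x 10 mm (x, y, z) with a glass window and a black upright handle block near its -x end: 24 mm (x) by 16 mm (y), from z = 10 to 48 mm, centred at x = -45 mm. Origin: centre of the slab's underside; the +x end is the nose that goes into a bay first. About 0.2 kg
- handle0 (a point): point in the middle of cartridge 0's handle (x = -45, z = 38 mm of the cartridge)
- cartridge1: cartridge (two or three alike; None for good if absent): flat aluminium slab 120 x 70 x 10 mm (x, y, z) with a glass window and a black upright handle block near its -x end: 24 mm (x) by 16 mm (y), from z = 10 to 48 mm, centred at x = -45 mm. Origin: centre of the slab's underside; the +x end is the nose that goes into a bay first. About 0.2 kg
- handle1 (a point): point in the middle of cartridge 1's handle (x = -45, z = 38 mm of the cartridge)
- cartridge2: cartridge (two or three alike; None for good if absent): flat aluminium slab 120 x 70 x 10 mm (x, y, z) with a glass window and a black upright handle block near its -x end: 24 mm (x) by 16 mm (y), from z = 10 to 48 mm, centred at x = -45 mm. Origin: centre of the slab's underside; the +x end is the nose that goes into a bay first. About 0.2 kg
- handle2 (a point): point in the middle of cartridge 2's handle (x = -45, z = 38 mm of the cartridge)
- stand: storage stand, fixed for the run: grey base 140 x 170 x 12 mm (x, y, z) with two upright steel posts, 14 mm across with tapered tips, tops at z = 64 mm, at y = -40 and +40 mm. Origin: centre of its underside, on the bench
- post0 (a point): foot of the storage post at y = -40 mm of the stand, on the base's top (z = 12 mm)
- post1 (a point): foot of the storage post at y = 40 mm of the stand, on the base's top (z = 12 mm)
- lock0: steel transport lock: flat plate 100 x 50 x 8 mm (x, y, z) with a 26 mm square eye through it centred at x = +25 mm and an upright steel tab at x = -30 mm: 26 mm long (x), 12 mm wide (y), from z = 7 to 43 mm. Origin: centre of the plate's underside. Starts on the bench in front of the bays.
- eye0 (a point): centre of lock 0's square eye, level with the plate's underside
- lock1: steel transport lock: flat plate 100 x 50 x 8 mm (x, y, z) with a 26 mm square eye through it centred at x = +25 mm and an upright steel tab at x = -30 mm: 26 mm long (x), 12 mm wide (y), from z = 7 to 43 mm. Origin: centre of the plate's underside. Starts on the bench in front of the bays.
- eye1 (a point): centre of lock 1's square eye, level with the plate's underside
- beaker: glass beaker, 70 mm across, 85 mm tall; not part of the job, leave alone; origin at the centre of its underside
- tipbox: blue tip box 85 x 120 x 55 mm; not part of the job, leave alone; origin at the centre of its underside
- reagent: amber bottle 64 mm across, 130 mm tall; not part of the job, leave alone; origin at the centre of its underside
- jar: white jar 70 mm across, 80 mm tall; not part of the job, leave alone; origin at the centre of its underside
- timer: white timer 70 x 60 x 30 mm; not part of the job, leave alone; origin at the centre of its underside
- pad: paper pad 150 x 110 x 12 mm; not part of the job, leave alone; origin at the centre of its underside
Not all that is in view belongs to the job. What is meant by the stand is not brown, and is the larger of those in its own colour.

How it is judged:
On the way, in this order (a step that is already met when the one before it is completed fails the run):
1. both transport locks are down on the storage posts, one on each ((((horizontal distance between eye0 and post0 below 0.012 m and height (world z) of eye0 below 0.02 m and angle between lock0's own z axis and vertical below 0.12 rad) and (horizontal distance between eye1 and post1 below 0.012 m and height (world z) of eye1 below 0.02 m and angle between lock1's own z axis and vertical below 0.12 rad)) or ((horizontal distance between eye0 and post1 below 0.012 m and height (world z) of eye0 below 0.02 m and angle between lock0's own z axis and vertical below 0.12 rad) and (horizontal distance between eye1 and post0 below 0.012 m and height (world z) of eye1 below 0.02 m and angle between lock1's own z axis and vertical below 0.12 rad)))), for 0.2 s.
2. every cartridge on the bench is fully home in a bay, with the cover still open (x of cartridge0 in the frame of station between 0.006 and 0.016 m and z of cartridge0 in the frame of station between 0.015 and 0.026 m and y of cartridge0 in the frame of station between -0.1 and 0.1 m and angle between the x axis of each of cartridge0, cartridge1, cartridge2 and the x axis of station, either way round below 0.08 rad and angle between each of cartridge0, cartridge1, cartridge2's own z axis and vertical below 0.1 rad and x of each of handle0, handle1, handle2 in the frame of station below -0.02 m and x of cartridge1 in the frame of station between 0.006 and 0.016 m and z of cartridge1 in the frame of station between 0.015 and 0.026 m and y of cartridge1 in the frame of station between -0.1 and 0.1 m and x of cartridge2 in the frame of station between 0.006 and 0.016 m and z of cartridge2 in the frame of station between 0.015 and 0.026 m and y of cartridge2 in the frame of station between -0.1 and 0.1 m and value of joint cover above 0.5 rad), for 0.2 s.
3. the cover is shut (value of joint cover below 0.08 rad), for 0.2 s.
At the end, for the whole second after the job is handed in: One lock down on the base of each post (eye within 12 mm of its axis, within 8 mm of the base, tilt under 0.12 rad); every cartridge present nose first in a bay, within 4 mm of the stop, in line and level within 0.08 rad; cover within 0.08 rad of shut; all at rest ((((horizontal distance between eye0 and post0 below 0.012 m and height (world z) of eye0 below 0.02 m and angle between lock0's own z axis and vertical below 0.12 rad) and (horizontal distance between eye1 and post1 below 0.012 m and height (world z) of eye1 below 0.02 m and angle between lock1's own z axis and vertical below 0.12 rad)) or ((horizontal distance between eye0 and post1 below 0.012 m and height (world z) of eye0 below 0.02 m and angle between lock0's own z axis and vertical below 0.12 rad) and (horizontal distance between eye1 and post0 below 0.012 m and height (world z) of eye1 below 0.02 m and angle between lock1's own z axis and vertical below 0.12 rad))) and x of cartridge0 in the frame of station between 0.006 and 0.016 m and z of cartridge0 in the frame of station between 0.015 and 0.026 m and y of cartridge0 in the frame of station between -0.1 and 0.1 m and angle between the x axis of each of cartridge0, cartridge1, cartridge2 and the x axis of station, either way round below 0.08 rad and angle between each of cartridge0, cartridge1, cartridge2's own z axis and vertical below 0.1 rad and x of each of handle0, handle1, handle2 in the frame of station below -0.02 m and x of cartridge1 in the frame of station between 0.006 and 0.016 m and z of cartridge1 in the frame of station between 0.015 and 0.026 m and y of cartridge1 in the frame of station between -0.1 and 0.1 m and x of cartridge2 in the frame of station between 0.006 and 0.016 m and z of cartridge2 in the frame of station between 0.015 and 0.026 m and y of cartridge2 in the frame of station between -0.1 and 0.1 m and value of joint cover below 0.08 rad and linear speed of each of cartridge0, cartridge1, cartridge2, lock0, lock1 below 0.02 m/s); the robot touches nothing.
It fails at once if a bystander (beaker, tip box, bottle, jar, timer, pad) is pushed more than 6 cm away or tipped over (distance of any of beaker, tipbox, reagent, jar, timer, pad from where it was at the start of the episode above 0.06 m or angle between any of beaker, tipbox, reagent, jar, timer, pad's own z axis and vertical above 0.6 rad).
Of cartridge0, cartridge1, cartridge2 only 2 to 3 are there at a start; the rules pass over those that are not, and their reading is None.
At some moment in a run one of cartridge0, cartridge1, cartridge2, lock0, lock1 may be knocked a few centimetres aside while the robot is not near it.
Once in a run the grip may slacken for a moment while it holds something.
It also fails if it takes over 210 s, if anything falls off the work surface, if the arm or the gripper's body presses on something with over 40 N, if the wrist force passes 120 N, or if a joint passes its speed limit or range.

## Working session

There is one attempt and no reset: what is moved stays moved. The work goes in short steps, each a Python script; the robot and the scene stay as the last script left them, time stands still between calls to the robot, and variables do not carry over. Pictures are saved under pics/ and viewed, and the job is handed in when it is done.

```bash
ls; mkdir -p pics; python3 - <<'E'
from station import robot, solver, monitor, snapshot, camera_params, spotter
import cv2
for n in ["scene","top","wrist"]:
    im=snapshot(n); cv2.imwrite(f"pics/{n}0.png",im[:,:,::-1]); print(n,camera_params(n))
s=monitor.get_state(); print(s, robot.grip_depth)
E
```

```text
pics
scene {'vfov': 52.005943284639876, 'cx': 320.0907908244454, 'cy': 237.37935624405904, 'world_to_cam': array([[-0.03706073,  0.99930916, -0.00277637, -0.00897205],
       [-0.84937822, -0.03003637,  0.52692928,  0.42597653],
       [ 0.52648186,  0.02188657,  0.8499046 , -1.60442433],
       [ 0.        ,  0.        ,  0.        ,  1.        ]])}
top {'vfov': 44.53708901153644, 'cx': 316.13330719048855, 'cy': 231.4655807543519, 'world_to_cam': array([[ 0.0051318 , -0.99990483, -0.01280604,  0.02431425],
       [ 0.99703813,  0.00413352,  0.07679767, -0.55043042],
       [-0.07673743, -0.01316222,  0.99696445, -1.71726035],
       [ 0.        ,  0.        ,  0.        ,  1.        ]])}
wrist {'vfov': 65.70646984690485, 'cx': 316.6266550161192, 'cy': 240.64271248751606, 'hand_eye': array([[-6.34993831e-04,  9.57436008e-01,  2.88644916e-01,
         7.31743004e-02],
       [ 9.99999534e-01,  3.98214832e-04,  8.79032688e-04,
        -1.77056152e-04],
       [ 7.26674861e-04,  2.88645339e-01, -9.57435815e-01,
        -1.70435463e-01],
       [ 0.00000000e+00,  0.00000000e+00,  0.00000000e+00,
         1.00000000e+00]])}
{'clock': 0.15, 'joint_positions': array([-1.32059808e+00,  3.13837443e-01,  4.52434857e-02,  1.30360989e+00,
       -2.01891197e-05,  1.43119415e+00]), 'joint_velocities': array([-6.80665435e-04, -2.95889061e-03,  2.34631757e-03, -3.14259098e-04,
       -7.22086418e-05, -1.40869111e-03]), 'joint_efforts': array([ 1.34869068e-03, -4.81064272e+01,  2.98815966e+01,  1.38853080e-02,
       -1.91248387e-04, -6.97144401e-06]), 'tcp_pos': array([ 0.2183799 , -0.53145799,  0.20320977]), 'eef_rot': array([-3.08073521e+00, -6.08156023e-01,  1.53793342e-04]), 'contact_force': array([ 0.56209216,  1.07618606, -0.63328731]), 'torque': array([ 0.00957229, -0.02417155,  0.01028543]), 'finger_gap': 0.08555852890109795} 0.0187
```

View pics/scene0.png

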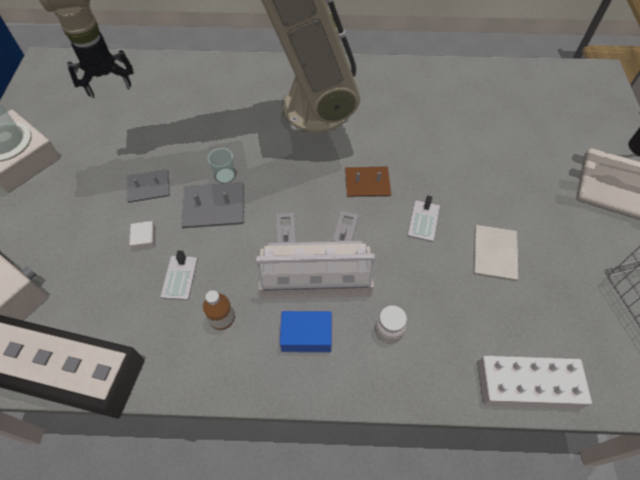

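View pics/top0.png

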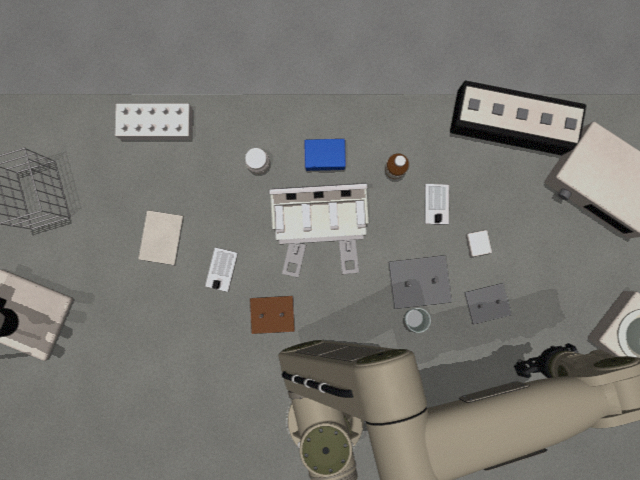

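View pics/wrist0.png

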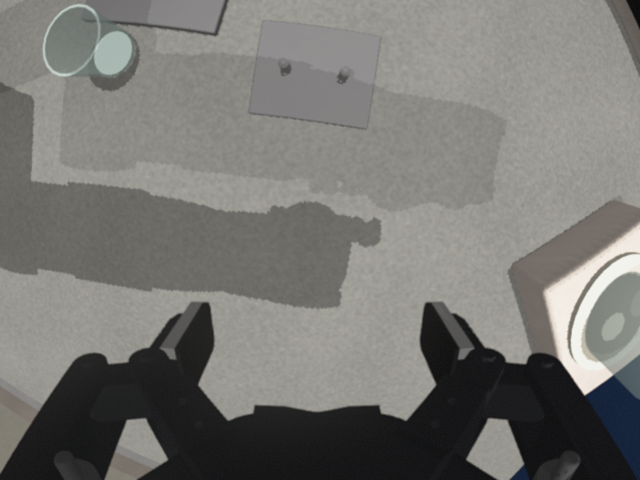

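```bash
cat > h.py <<'E'
import numpy as np, cv2
from scipy.optimize import minimize
from scipy.spatial.transform import Rotation as R
from station import robot, solver, monitor, snapshot, camera_params, spotter
def B(x0,x1,y0,y1,z0,z1):
    return np.array([[x,y,z] for x in(x0,x1) for y in(y0,y1) for z in(z0,z1)],float)/1000
M={'cartridge':([B(-60,60,-35,35,0,10),B(-57,-33,-8,8,10,48)],[]),
'lock':([B(-50,50,-25,25,0,8),B(-43,-17,-6,6,7,43)],[np.array([[12,-13,8],[38,-13,8],[38,13,8],[12,13,8]])/1000.]),
'stand':([B(-70,70,-85,85,0,12),B(-7,7,-47,-33,12,62),B(-7,7,33,47,12,62)],[])}
M['station']=([B(-30,115,-139.5,139.5,0,20),B(0,115,-139.5,139.5,0,56)],[])
M['lock_up']=M['lock']
class Cam:
    def __init__(s,name):
        s.name=name; p=camera_params(name); s.f=240/np.tan(np.radians(p['vfov'])/2); s.c=np.array([p['cx'],p['cy']])
        if name=='wrist':
            st=monitor.get_state(); T=np.eye(4); T[:3,:3]=R.from_rotvec(st['eef_rot']).as_matrix(); T[:3,3]=st['tcp_pos']
            s.w2c=np.linalg.inv(T@p['hand_eye'])
        else: s.w2c=p['world_to_cam']
        s.img=snapshot(name)
    def proj(s,P):
        P=np.atleast_2d(P)@s.w2c[:3,:3].T+s.w2c[:3,3]; x,y,z=P[:,0],-P[:,1],-P[:,2]
        if s.name=='wrist':
            r=np.hypot(x,y)+1e-12; th=np.arctan2(r,z); return s.c+s.f*np.c_[x*th/r,y*th/r]
        return s.c+s.f*np.c_[x/z,y/z]
    def ray(s,uv):
        d=(np.array(uv,float)-s.c)/s.f
        if s.name=='wrist':
            th=np.hypot(*d)+1e-12; v=np.array([d[0]/th*np.sin(th),d[1]/th*np.sin(th),np.cos(th)])
        else: v=np.array([d[0],d[1],1.])
        v=v*[1,-1,-1]; Rm=s.w2c[:3,:3]; return -Rm.T@s.w2c[:3,3], Rm.T@v
    def unproj(s,uv,z=0.):
        o,v=s.ray(uv); return o+v*(z-o[2])/v[2]
    def masks(s,label): return spotter.silhouettes(s.name,label)
    def save(s,fn,pts=(),scale=1):
        im=s.img[:,:,::-1].copy()
        for p in pts: cv2.circle(im,tuple(int(round(a)) for a in p),2,(0,0,255),-1)
        cv2.imwrite('pics/'+fn,im)
    def draw(s,fits):
        im=s.img[:,:,::-1].copy()
        for m,(x,y,a),z in fits:
            for b in M[m][0]:
                h=cv2.convexHull(s.proj(tf(b,x,y,a,z)).astype(np.float32)).astype(int); cv2.polylines(im,[h],True,(0,0,255),1)
        return im
def tf(b,x,y,a,z=0):
    c,s_=np.cos(a),np.sin(a); return np.c_[b[:,0]*c-b[:,1]*s_+x,b[:,0]*s_+b[:,1]*c+y,b[:,2]+z]
def render(cam,m,q,z,S=2):
    im=np.zeros((480*S,640*S),np.uint8)
    for b in M[m][0]:
        h=cv2.convexHull(((cam.proj(tf(b,*q,z))+.5)*S-.5).astype(np.float32)); cv2.fillConvexPoly(im,np.round(h*16).astype(np.int32),255,shift=4)
    im=cv2.resize(im,(640,480),interpolation=cv2.INTER_AREA)
    return im.astype(np.float32)/255
def fit(cam,m,mask,z=0,q0=None,n=8):
    mk=mask.astype(np.float32); 
    def cost(q):
        r=render(cam,m,q,z); return 1-np.minimum(r,mk).sum()/np.maximum(r,mk).sum()
    if q0 is None:
        v,u=np.nonzero(mask); p=cam.unproj((u.mean(),v.mean()),z+.01)
        starts=[(p[0],p[1],a) for a in np.arange(n)*2*np.pi/n]
    else: starts=[q0]
    best=None
    for s0 in starts:
        s0=np.array(s0); sx=np.vstack([s0,s0+[.012,0,0],s0+[0,.012,0],s0+[0,0,.25]]) if q0 is None else np.vstack([s0,s0+[.005,0,0],s0+[0,.005,0],s0+[0,0,.08]])
        o=minimize(cost,s0,method='Nelder-Mead',options=dict(initial_simplex=sx,xatol=1e-4,fatol=1e-5,maxiter=120))
        if best is None or o.fun<best.fun: best=o
    return best.x,1-best.fun
def down(a):  # tool down, tool y (jaw) axis at world angle a
    y=np.array([np.cos(a),np.sin(a),0]); zz=np.array([0,0,-1.]); return R.from_matrix(np.c_[np.cross(y,zz),y,zz]).as_rotvec()
E
python3 - <<'E'
from h import *
c=Cam('top')
for l,m in [('cartridge0','cartridge'),('lock0','lock'),('stand','stand')]:
    for d in c.masks(l):
        if d['conf']<.3: print(l,'low',d['conf'],d['box']);continue
        q,i=fit(c,m,d['mask']); print(l,round(d['conf'],2),np.round(d['box']),np.round(q,4),round(i,3))
for l in ['station','beaker','tipbox','reagent','jar','timer','pad','cover','cover_rail']:
    for d in spotter.look_for('top',l)[:2]: print(l,round(d['conf'],2),np.round(d['box']),np.round(c.unproj(d['box'][:2],.0),3))
print(monitor.get_state()['clock'])
E
```

```text
cartridge0 0.84 [437. 206.  24.  40.] [ 0.638  -0.3337 -0.0021] 0.908
cartridge0 0.61 [222. 271.  30.  43.] [ 0.4378  0.3093 -0.2268] 0.946
lock0 0.86 [295. 260.  23.  35.] [0.4686 0.0928 2.9028] 0.835
lock0 0.59 [349. 258.  18.  32.] [ 0.478  -0.0698  0.0995] 0.78
stand 0.92 [488. 305.  42.  39.] [ 0.3493 -0.477  -0.0145] 0.457
stand 0.7 [423. 284.  64.  55.] [ 0.4042 -0.2823  3.2702] 0.968
stand 0.57 [273. 314.  41.  39.] [0.3149 0.1564 0.0071] 0.557
station 0.68 [318. 213.  96.  56.] [0.607 0.022 0.   ]
station 0.23 [319. 186.  97.  11.] [0.688 0.019 0.   ]
beaker 0.68 [436. 207.  22.  40.] [ 0.627 -0.334  0.   ]
tipbox 0.75 [325. 154.  41.  34.] [0.786 0.001 0.   ]
reagent 0.56 [398. 165.  22.  25.] [ 0.753 -0.219  0.   ]
jar 0.71 [258. 162.  23.  24.] [0.764 0.206 0.   ]
jar 0.59 [161. 237.  44.  53.] [0.533 0.494 0.   ]
timer 0.59 [479. 242.  22.  22.] [ 0.522 -0.459  0.   ]
pad 0.96 [163. 239.  47.  53.] [0.528 0.489 0.   ]
cover 0.56 [318. 187.  98.  14.] [0.687 0.022 0.   ]
cover_rail 0.82 [320. 188.  97.  14.] [0.683 0.017 0.   ]
0.8
```

```bash
python3 - <<'E'
from h import *
robot.move_pose([0.44,0.01,0.30],down(-np.pi/2))
c=Cam('wrist'); c.save('w1.png'); fits=[]
for d in c.masks('lock0'):
    if d['conf']<.3: print('low',d['box']);continue
    q,i=fit(c,'lock',d['mask']); print(round(d['conf'],2),np.round(d['box']),np.round(q,4),round(i,3)); fits.append(('lock',q,0))
for d in c.masks('station'):
    print('station',d['conf'],d['box'])
cv2.imwrite('pics/w1f.png',c.draw(fits))
print(monitor.get_state()['clock'],monitor.get_state()['joint_positions'])
E
```

```text
0.79 [250. 170.  56.  77.] [0.4678 0.0972 2.9194] 0.84
0.65 [379. 161.  48.  83.] [ 0.4766 -0.0671  3.2513] 0.848
0.59 [514. 224. 101. 106.] [ 0.4132 -0.2189  0.1224] 0.268
station 0.78 [292.4, 68.0, 282.4, 130.4]
3.075 [-1.61322674e-01  3.88651622e-02 -5.60091204e-02  1.47637613e+00
 -7.29001269e-05  2.98144020e+00]
```

View pics/w1f.png

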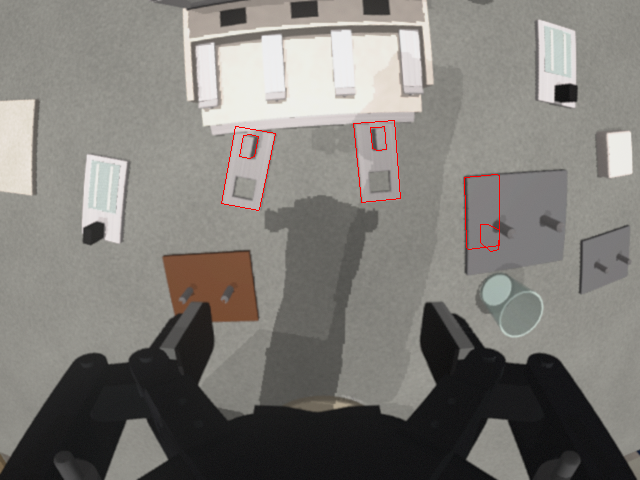

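```bash
python3 - <<'E'
s=open('h.py').read()
s=s.replace("""    im=cv2.resize(im,(640""","""    for hpt in M[m][1]:
        t=[]
        for zz in (0.008,0.0):
            p=hpt.copy(); p[:,2]=zz; k=np.zeros_like(im); cv2.fillConvexPoly(k,np.round(((cam.proj(tf(p,*q,z))+.5)*S-.5)*16).astype(np.int32),255,shift=4); t.append(k)
        k=np.minimum(*t)
        k[np.zeros_like(k)>1]=0; im[k>0]=0
    im=cv2.resize(im,(640""")
open('h.py','w').write(s)
E
python3 - <<'E'
from h import *
c=Cam('wrist'); fits=[];mm=np.zeros((480,640),np.uint8)
for d in c.masks('lock0')[:2]:
    print(d['conf'],d['box'],[int(v) for v in (d['mask'].sum(),)])
    mm|=d['mask'].astype(np.uint8)
    q,i=fit(c,'lock',d['mask']); print(np.round(q,4),round(i,3)); fits.append(('lock',q,0))
im=c.img[:,:,::-1].copy()
big=lambda a:cv2.resize(a[110:220,210:410],None,fx=4,fy=4,interpolation=cv2.INTER_NEAREST)
b=big(im)
for m,q,z in fits:
    for bx in M[m][0]:
        h=cv2.convexHull(c.proj(tf(bx,*q,z)).astype(np.float32))[:,0]; h=((h-[210,110]+.5)*4).astype(int); cv2.polylines(b,[h],True,(0,0,255),1)
cs,_=cv2.findContours(big(mm),cv2.RETR_LIST,cv2.CHAIN_APPROX_NONE); cv2.drawContours(b,cs,-1,(0,255,0),1)
cv2.imwrite('pics/w2.png',b)
E
```

```text
0.8 [248.1, 170.5, 52.1, 75.8] [2661]
[0.4679 0.0974 2.9313] 0.933
0.74 [196.6, 5.8, 88.0, 6.3] [492]
[0.7157 0.1606 4.6635] 0.757
```

View pics/w2.png

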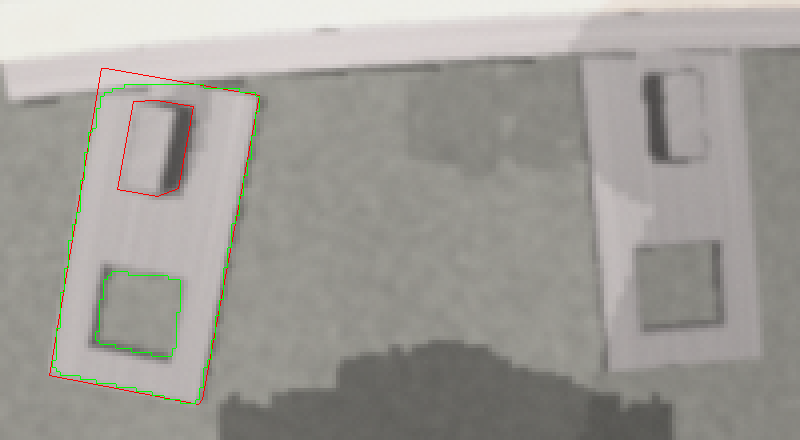

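```bash
cat >> h.py <<'E'
def near(a,ref=np.pi/2):
    while a-ref>np.pi/2: a-=np.pi
    while a-ref<-np.pi/2: a+=np.pi
    return a
def boxat(boxes_c,fits,fn,x0=0,y0=0,x1=640,y1=480,s=1):
    b=cv2.resize(boxes_c.img[y0:y1,x0:x1,::-1],None,fx=s,fy=s,interpolation=cv2.INTER_LINEAR)
    for m,q,z in fits:
        for bx in M[m][0]:
            h=cv2.convexHull(boxes_c.proj(tf(bx,*q,z)).astype(np.float32))[:,0]; cv2.polylines(b,[((h-[x0,y0]+.5)*s).astype(int)],True,(0,0,255),1)
    cv2.imwrite('pics/'+fn,b)
E
python3 - <<'E'
from h import *
robot.move_pose([0.43,-0.28,0.28],down(np.pi/2))
c=Cam('wrist'); fits=[]
for d in c.masks('stand'):
    if d['conf']<.3: continue
    q,i=fit(c,'stand',d['mask']); print(round(d['conf'],2),np.round(d['box']),np.round(q,4),round(i,3)); 
    if i>.8: fits.append(('stand',q,0))
for d in spotter.look_for('wrist','beaker'): print('beaker',d['conf'],d['box'],c.unproj(d['box'][:2],.04))
boxat(c,fits,'w3.png')
print(monitor.get_state()['clock'],monitor.get_state()['joint_positions'])
E
```

```text
0.75 [561. 392. 152.  82.] [0.7701 0.2778 0.1894] 0.467
0.74 [609. 119.  62.  84.] [0.3156 0.1865 0.1084] 0.747
0.71 [317. 171. 151. 129.] [ 0.4017 -0.2777  0.1207] 0.981
0.64 [159. 125.  99.  97.] [ 0.3251 -0.5093  0.2456] 0.505
beaker 0.81 [337.0, 71.3, 73.7, 66.7] [ 0.28853022 -0.25744727  0.04      ]
beaker 0.18 [560.3, 392.5, 152.6, 77.7] [0.75404229 0.14075685 0.04      ]
6.4333 [-7.33540633e-01  1.81445564e-01  5.85035124e-02  1.44774077e+00
  1.98886742e-05 -7.33642595e-01]
```

View pics/w3.png

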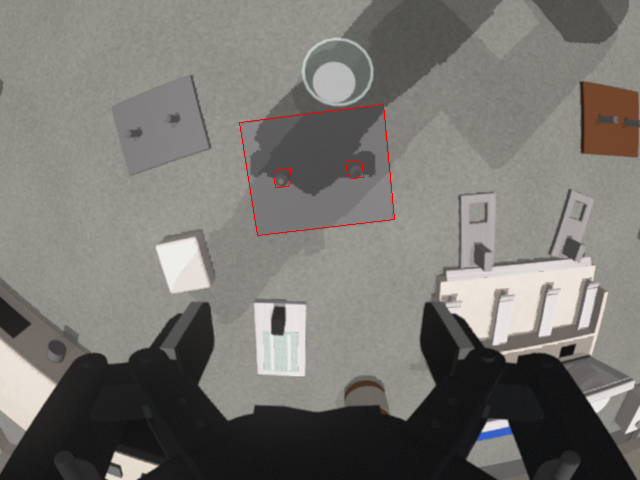

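```bash
cat >> h.py <<'E'
STAND=(0.4017,-0.2777,0.1207)
def pt(q,x,y): return np.array([q[0]+x*np.cos(q[2])-y*np.sin(q[2]), q[1]+x*np.sin(q[2])+y*np.cos(q[2])])
def findq(c,m,label,near_xy,z=0,minI=.75,rad=.06,q0=None):
    best=None
    for d in c.masks(label):
        if d['conf']<.15: continue
        v,u=np.nonzero(d['mask'])
        if len(u)<100: continue
        p=c.unproj((u.mean(),v.mean()),z)
        if np.hypot(*(p[:2]-near_xy))>rad+.04: continue
        q,i=fit(c,m,d['mask'],z,q0)
        if np.hypot(q[0]-near_xy[0],q[1]-near_xy[1])<rad and i>minI and (best is None or i>best[1]): best=(q,i)
    return best
def st(): 
    s=monitor.get_state(); return 't%.1f tcp %s gap %.4f F %s'%(s['clock'],np.round(s['tcp_pos'],4),s['finger_gap'],np.round(s['contact_force'],1))
E
cat > pick.py <<'E'
from h import *
import sys
# pick lock near given xy
xy=np.array([float(sys.argv[1]),float(sys.argv[2])])
robot.grip(0.05)
robot.move_pose([xy[0]+.03,xy[1],0.20],down(np.pi/2))
c=Cam('wrist'); f=findq(c,'lock','lock0',xy); print(f)
if f is None: c.save('fail.png'); sys.exit('nofit')
q=f[0]; boxat(c,[('lock',q,0)],'pk_%s.png'%sys.argv[3])
g=pt(q,-.03,0); a=near(q[2]+np.pi/2)
robot.move_pose([*g,0.10],down(a)); print(st())
r=robot.movel([*g,0.014],feed=.08,f_stop=8); print('stop',r,st())
robot.grip(0.0,80); print(st())
robot.movel([*g,0.16],feed=.12); robot.wait(.2); print(st())
s=monitor.get_state()
c=Cam('wrist'); cv2.imwrite('pics/held_%s.png'%sys.argv[3],c.img[:,:,::-1])
z=s['tcp_pos'][2]-0.014
f=findq(c,'lock','lock0',q[:2],z=z,minI=.3,q0=(q[0],q[1],q[2])); print('held',f,'exp',q)
E
python3 pick.py 0.4766 -0.0671 l1
```

```text
(array([ 0.47651839, -0.06698349,  3.24805459]), np.float64(0.969227135181427))
t8.4 tcp [ 0.5063 -0.0648  0.1005] gap 0.0497 F [ 0.8 -0.3  0.9]
stop False t9.6 tcp [ 0.5069 -0.0639  0.0145] gap 0.0501 F [-0.2 -0.   0.3]
t10.2 tcp [ 0.5067 -0.064   0.0145] gap 0.0061 F [-0.8 -0.   5.1]
t11.7 tcp [ 0.506  -0.0637  0.1594] gap 0.0059 F [ 0.1 -0.1 -2. ]
held (array([ 0.47641944, -0.06670299,  3.25165828]), np.float64(0.8764863014221191)) exp [ 0.47651839 -0.06698349  3.24805459]
```

View pics/held_l1.png

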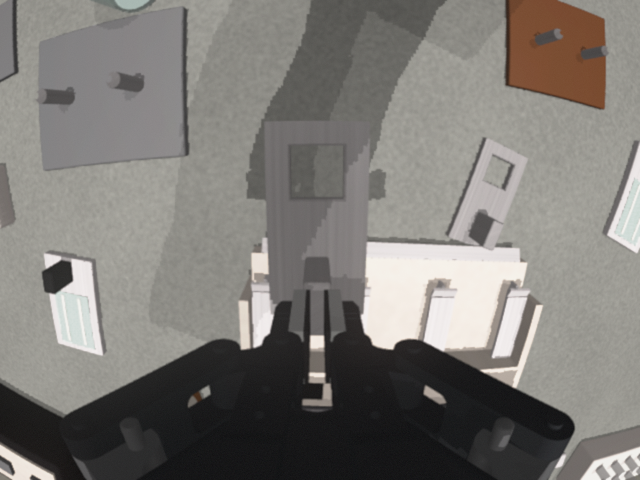

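```bash
cat > place.py <<'E'
from h import *
import sys
py=float(sys.argv[1]); tag=sys.argv[2]; yaw=np.pi+STAND[2]
P=pt(STAND,0,py); e=np.array([np.cos(yaw),np.sin(yaw)])
lo=P-.025*e; g=lo-.03*e; a=near(yaw+np.pi/2)
if monitor.get_state()['finger_gap']<.003: sys.exit('nothing held')
robot.move_pose([*g,0.16],down(a)); print(st())
robot.movel([*g,0.115],feed=.1); robot.wait(.2); print(st())
tz=monitor.get_state()['tcp_pos'][2]
c=Cam('wrist'); f=findq(c,'lock','lock0',lo,z=tz-.014,minI=.3,q0=(*lo,yaw)); print('held',f,'want',lo,yaw,'post',P)
if f is not None: print('eye',pt(f[0],.025,0)-P); boxat(c,[('lock',f[0],tz-.014)],'pl_%s.png'%tag)
else: c.save('pl_%s.png'%tag)
E
python3 place.py -0.04 l1
```

```text
t12.8 tcp [ 0.4612 -0.3098  0.1599] gap 0.0059 F [ 0.2 -0.  -2.8]
t13.6 tcp [ 0.4617 -0.3111  0.1159] gap 0.0059 F [-0.5 -0.3 -1.3]
held (array([ 0.43220823, -0.31467051,  3.26176836]), np.float64(0.8721753358840942)) want [ 0.4313344  -0.31439881] 3.262292653589793 post [ 0.40651629 -0.31740898]
eye [ 0.00087225 -0.00025869]
```

View pics/pl_l1.png

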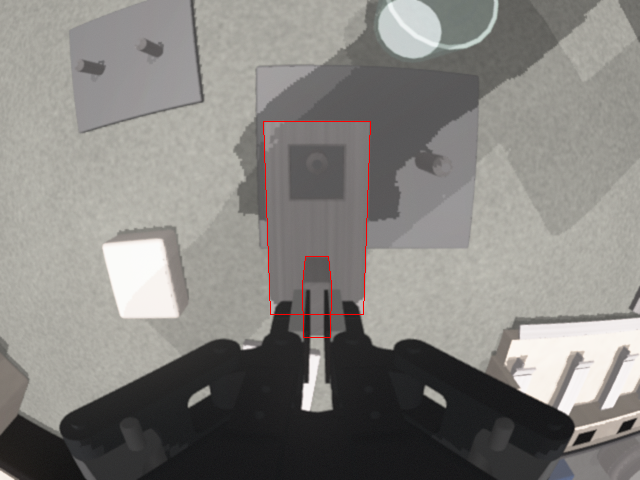

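```bash
cat > lower.py <<'E'
from h import *
s=monitor.get_state(); p=s['tcp_pos']; 
r=robot.movel([p[0],p[1],.055],feed=.08,f_stop=8); print(r,st())
r=robot.movel([p[0],p[1],.023],feed=.03,f_stop=6); print(r,st())
robot.grip(0.045,80); robot.wait(.2); print(st())
p=monitor.get_state()['tcp_pos']
robot.movel([p[0],p[1],.16],feed=.12)
c=Cam('wrist')
import sys; c.save('low_%s.png'%sys.argv[1])
for d in c.masks('lock0'):
    v,u=np.nonzero(d['mask']); 
    if len(u)<300: continue
    w=c.unproj((u.mean(),v.mean()),.012)
    if np.hypot(*(w[:2]-STAND[:2]))<.12:
        q,i=fit(c,'lock',d['mask'],.012); print(q,i,'eye-post',pt(q,.025,0)-pt(STAND,0,-.04),pt(q,.025,0)-pt(STAND,0,.04))
E
python3 lower.py l1
```

```text
False t14.6 tcp [ 0.4618 -0.3114  0.0554] gap 0.0058 F [-0.4 -0.2 -0.8]
True t15.5 tcp [ 0.4613 -0.3109  0.0266] gap 0.0056 F [-0.6  0.6  4. ]
t16.1 tcp [ 0.4606 -0.3102  0.0257] gap 0.0449 F [-0.6  0.1  0.2]
[ 0.4316044  -0.31428404  3.2632094 ] 0.9686017036437988 eye-post [2.72767128e-04 9.20170148e-05] [ 0.00990534 -0.07932595]
```

View pics/low_l1.png

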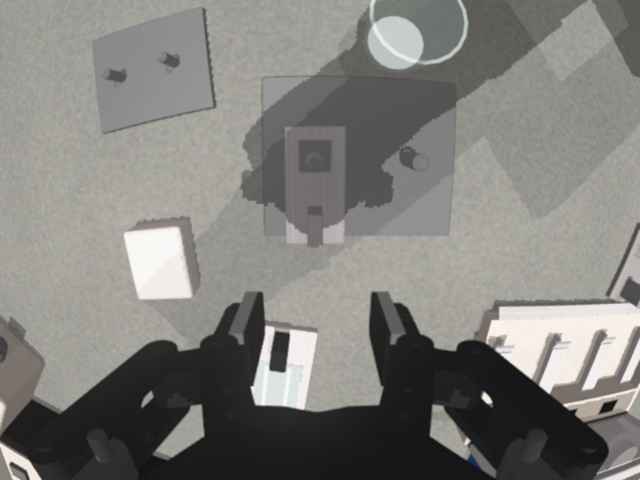

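First lock is seated on post 0 (eye at ~(315,158), on the post). Now the second.

```bash
python3 pick.py 0.468 0.0973 l0 && python3 place.py 0.04 l0
```

```text
(array([0.46793136, 0.09672294, 2.92185681]), np.float64(0.955207347869873))
t19.8 tcp [0.4971 0.0896 0.1001] gap 0.0501 F [ 0.9 -0.3  1.2]
stop False t21.1 tcp [0.4978 0.0902 0.0145] gap 0.0503 F [-0.4  0.4  0.5]
t21.6 tcp [0.4975 0.09   0.0145] gap 0.0057 F [-1.1 -1.2  5.8]
t23.1 tcp [0.4968 0.0902 0.1594] gap 0.0001 F [-0.3  0.3  0.3]
held (array([0.43079851, 0.10986645, 2.92944749]), np.float64(0.30262571573257446)) exp [0.46793136 0.09672294 2.92185681]nothing held
```

View pics/held_l0.png

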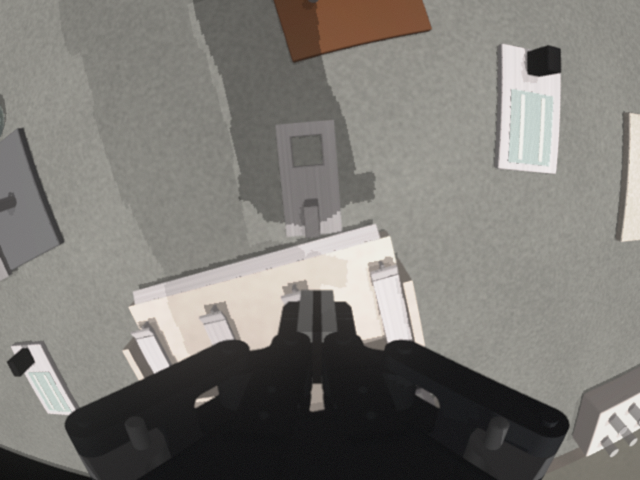

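The lock dropped (the grip slackened) and lies flat on the bench at ~(310,180). Picking it again.

```bash
python3 pick.py 0.466 0.0975 l0b && python3 place.py 0.04 l0b
```

```text
(array([0.46285512, 0.09125108, 3.00291466]), np.float64(0.9512549042701721))
t24.7 tcp [0.4917 0.087  0.0995] gap 0.0503 F [ 0.1 -1.3  0.1]
stop False t25.9 tcp [0.4931 0.0871 0.0145] gap 0.0500 F [ 0.1 -0.4  0.2]
t26.4 tcp [0.4928 0.0868 0.0144] gap 0.0063 F [-1.9 -1.5  6.3]
t28.0 tcp [0.4922 0.0871 0.1594] gap 0.0061 F [ 0.   0.1 -2.2]
held (array([0.46267742, 0.0909913 , 3.00260973]), np.float64(0.8762075304985046)) exp [0.46285512 0.09125108 3.00291466]
t29.3 tcp [ 0.4516 -0.2307  0.16  ] gap 0.0064 F [-0.6  0.6 -0.6]
t30.1 tcp [ 0.4521 -0.2317  0.1158] gap 0.0058 F [-0.3  0.8 -1.4]
held (array([ 0.42230696, -0.23549373,  3.2615369 ]), np.float64(0.8849236965179443)) want [ 0.42170183 -0.23498084] 3.262292653589793 post [ 0.39688371 -0.23799102]
eye [ 0.00060286 -0.00049414]
```

```bash
python3 lower.py l0; python3 - <<'E'
from h import *
c=Cam('top'); print(np.round([d['box'] for d in c.masks('lock0')])); c.save('top1.png')
E
```

```text
False t31.1 tcp [ 0.4522 -0.2319  0.0554] gap 0.0064 F [-0.3  0.5 -1.2]
True t32.0 tcp [ 0.4517 -0.2315  0.0265] gap 0.0058 F [-0.5  0.5  4.1]
t32.6 tcp [ 0.4509 -0.2309  0.0257] gap 0.0451 F [-0.7  0.7 -0.7]
[ 0.43138119 -0.31468789  3.26372022] 0.9486165642738342 eye-post [ 5.11159582e-05 -3.24512160e-04] [ 0.00968369 -0.07974248]
[[403. 271.  10.  30.]
 [326. 153.  44.  34.]]
```

View pics/low_l0.png

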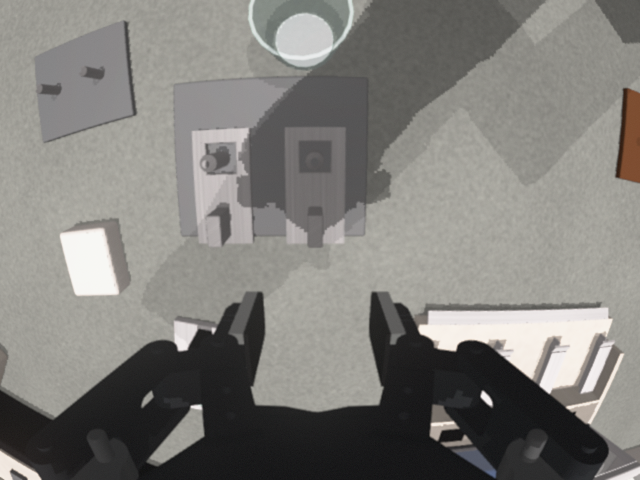

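```bash
python3 - <<'E'
from h import *
robot.move_pose([0.62,0.02,0.30],down(np.pi/2))
c=Cam('wrist'); c.save('s1.png')
for l in ['station','cover_rail']:
  for d in c.masks(l)[:2]: print(l,d['conf'],d['box'])
np.save('s1.npy',c.img); np.save('s1w.npy',c.w2c)
robot.move_pose([0.54,0.02,0.28],down(np.pi/2))
c=Cam('wrist'); c.save('s2.png');np.save('s2.npy',c.img); np.save('s2w.npy',c.w2c)
print(st())
E
```

```text
station 0.82 [321.5, 194.2, 294.8, 169.2]
station 0.68 [107.8, 53.3, 99.4, 106.6]
cover_rail 0.73 [323.4, 257.1, 293.4, 42.7]
t36.0 tcp [0.5401 0.0193 0.2805] gap 0.0447 F [1.  0.7 0.9]
```

View pics/s1.png

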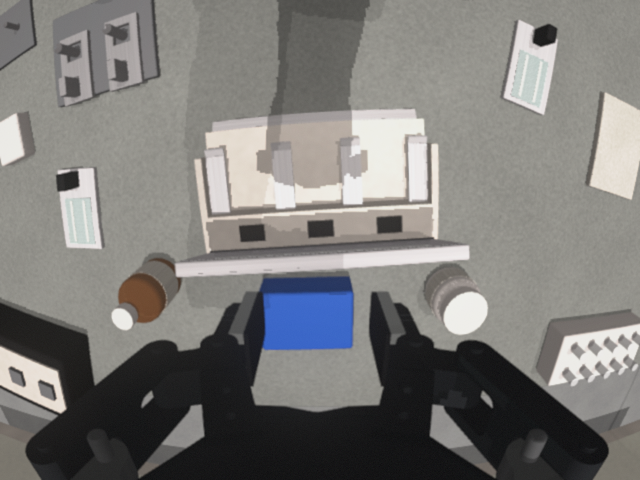

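View pics/s2.png

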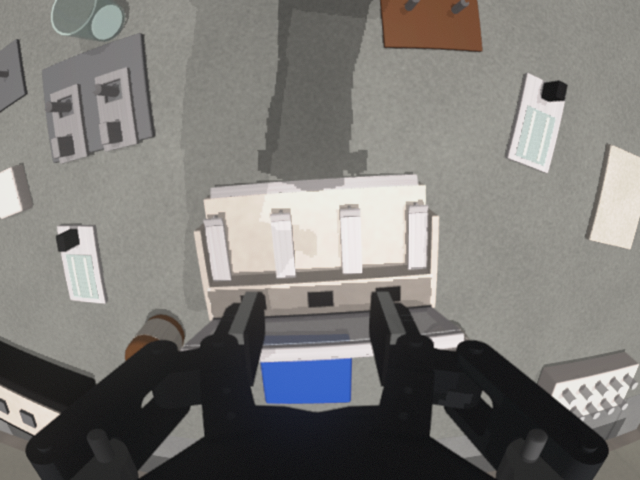

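```bash
python3 - <<'E'
import numpy as np,cv2
a=np.load('s2.npy')[:,:,::-1]; cv2.imwrite('pics/s2z.png',cv2.resize(a[165:325,185:450],None,fx=3,fy=3,interpolation=cv2.INTER_CUBIC))
E
```

```text
(no output)
```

View pics/s2z.png

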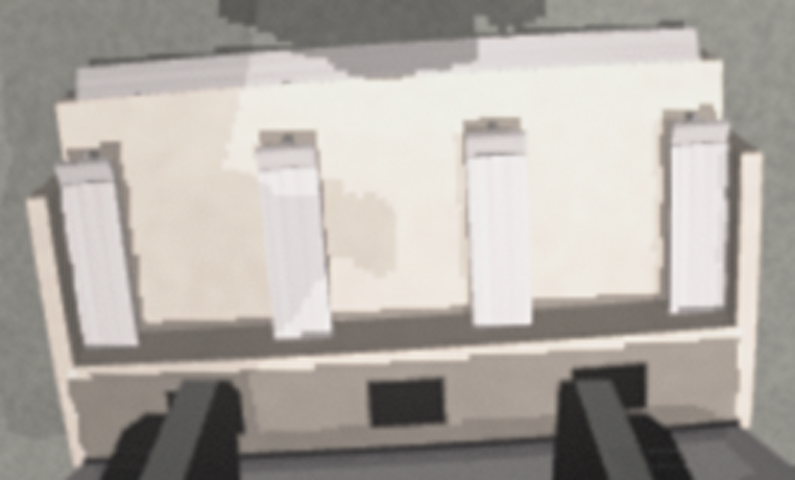

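```bash
python3 - <<'E'
from h import *
c=Cam('wrist'); c.w2c=np.load('s2w.npy')
U=lambda u,v,z:c.unproj((u/3+185-.33,v/3+165-.33),z)[:2]
L,Rr=U(57,102,.02),U(720,62,.02); print('apron',L,Rr,np.linalg.norm(L-Rr))
d=Rr-L; yaw=np.arctan2(d[1],d[0])-np.pi/2; print('yaw apron',yaw)
rl,rr=U(77,97,.0),U(697,58,0); rl2,rr2=U(77,70,.0),U(697,30,0); print('ramp foot',rl2,rr2, np.arctan2(*(rr2-rl2)[::-1])-np.pi/2)
lips={}
for n,(f0,f1,b0,b1) in dict(o1=((58,183),(113,181),(84,346),(137,345)),m1=((262,170),(318,164),(274,338),(331,333)),m2=((468,156),(526,152),(474,326),(531,323)),o2=((671,143),(728,140),(670,313),(723,309))).items():
    P=[U(*p,.038) for p in (f0,f1,b0,b1)]; f=(P[0]+P[1])/2;b=(P[2]+P[3])/2
    print(n,f,b,'w',np.linalg.norm(P[0]-P[1]),'yaw',np.arctan2(*(b-f)[::-1]),'len',np.linalg.norm(b-f)); lips[n]=(f,b)
for k in(0,1):
    m=[lips[n][k] for n in('o1','m1','m2','o2')]; m=np.array(m); print('mean',m.mean(0),m[1:3].mean(0),'slope',np.polyfit(m[:,1],m[:,0],1), np.diff(m[:,1]))
bl,br=U(75,375,.056),U(738,335,.056); print('box top front edge z56',bl,br)
E
```

```text
apron [ 0.54162351 -0.11731918] [0.52601485 0.14929793] 0.26707360848086603
yaw apron 0.05847663130283931
ramp foot [ 0.53175941 -0.11387864] [0.51564593 0.14455535] 0.06226985722755307
o1 [ 0.57054094 -0.10229987] [ 0.63979921 -0.09779769] w 0.022786233525176374 yaw 0.06491424375876656 len 0.06940445038285355
m1 [ 0.56522607 -0.02094121] [ 0.63459874 -0.01805095] w 0.021699230312188855 yaw 0.04163877176703281 len 0.06943285413448431
m2 [0.56029993 0.05807377] [0.63005211 0.06203004] w 0.0222383862994798 yaw 0.05665831755445568 len 0.0698642869894133
o2 [0.55482925 0.13750345] [0.62521396 0.14175923] w 0.023218461525383295 yaw 0.06039109247123669 len 0.07051324643112133
mean [0.56272405 0.01808403] [0.562763   0.01856628] slope [-0.06520385  0.5639032 ] [0.08135866 0.07901498 0.07942968]
mean [0.632416   0.02198516] [0.63232543 0.02198955] slope [-0.06047132  0.63374548] [0.07974674 0.08008099 0.07972919]
box top front edge z56 [ 0.64524904 -0.10873914] [0.62870152 0.15461775]
```

```bash
cat >> h.py <<'E'
STN=(0.5628,0.0179,0.061)
ZO=0.0155
E
cat > pickc.py <<'E'
from h import *
import sys
xy=np.array([float(sys.argv[1]),float(sys.argv[2])]); tag=sys.argv[3]
robot.grip(0.06)
robot.move_pose([xy[0],xy[1],0.24],down(near(float(sys.argv[4])+np.pi/2)))
c=Cam('wrist'); f=findq(c,'cartridge','cartridge0',xy,rad=.08); print(f,st())
if f is None: c.save('fail.png'); sys.exit('nofit')
q=f[0]; boxat(c,[('cartridge',q,0)],'pc_%s.png'%tag)
if len(sys.argv)>5: sys.exit()
g=pt(q,-.045,0); a=near(q[2]+np.pi/2)
robot.move_pose([*g,0.11],down(a)); print(st())
r=robot.movel([*g,ZO],feed=.08,f_stop=8); print('stop',r,st())
robot.grip(0.0,100); print(st())
robot.movel([*g,0.14],feed=.12); robot.wait(.2); print(st())
tz=monitor.get_state()['tcp_pos'][2]
c=Cam('wrist'); c.save('hc_%s.png'%tag)
f=findq(c,'cartridge','cartridge0',q[:2],z=tz-ZO,minI=.3,q0=tuple(q)); print('held',f)
E
python3 pickc.py 0.638 -0.334 A 0
```

```text
(array([ 0.63481378, -0.33061723,  6.25192155]), np.float64(0.968460202217102)) t37.8 tcp [ 0.6386 -0.3322  0.2412] gap 0.0599 F [-0.7 -0.2  0.1]
t38.4 tcp [ 0.5908 -0.3289  0.1115] gap 0.0601 F [-0.  -0.2  0.7]
stop False t39.8 tcp [ 0.5904 -0.3295  0.0163] gap 0.0603 F [-0.1 -0.9  1. ]
t40.3 tcp [ 0.59   -0.3294  0.0162] gap 0.0120 F [-2.2  0.5  5.3]
t41.7 tcp [ 0.5894 -0.3289  0.1391] gap 0.0117 F [ 0.1  0.4 -1. ]
held None
```

View pics/hc_A.png

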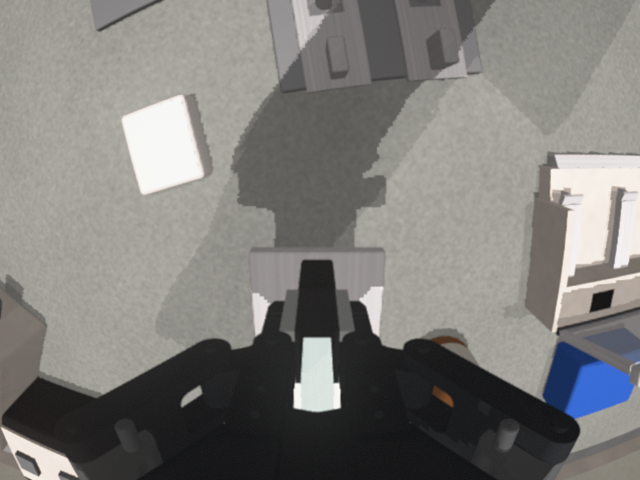

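View pics/pc_A.png

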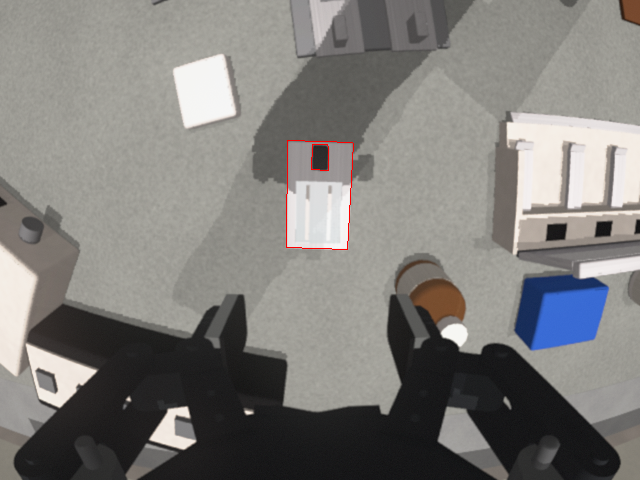

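```bash
cat > ins.py <<'E'
from h import *
import sys
by=float(sys.argv[1]); tag=sys.argv[2]
a=near(STN[2]+np.pi/2); rot=down(a)
S=lambda ox,z,dy=0:[*pt(STN,ox-.045,by+dy),z+ZO]   # cartridge origin x in station, underside z
p=monitor.get_state()['tcp_pos']
if monitor.get_state()['finger_gap']<.006: sys.exit('empty')
if sys.argv[3]=='go':
    robot.movel([min(p[0],.46),p[1],.15],feed=.2)
    robot.move_pose(S(-.078,.10),rot); print(st())
    robot.movel(S(-.078,.04),feed=.1); robot.wait(.2); print(st())
    c=Cam('wrist'); c.save('in_%s.png'%tag)
    r=robot.movel(S(-.078,.015),feed=.02,f_stop=3); print('floor',r,st(), 'underside', monitor.get_state()['tcp_pos'][2]-ZO)
E
python3 ins.py -0.08 A go; python3 - <<'E'
from h import *
c=Cam('scene'); c.save('sc1.png')
E
```

```text
t43.6 tcp [ 0.4462 -0.0702  0.1159] gap 0.0116 F [ 0.1  0.4 -2.3]
t44.5 tcp [ 0.4456 -0.0697  0.0562] gap 0.0116 F [ 0.1 -0.8 -1.7]
floor True t45.6 tcp [ 0.4442 -0.0693  0.0339] gap 0.0122 F [ 0.8 -1.4  0.5] underside 0.018376775261948898
```

View pics/in_A.png

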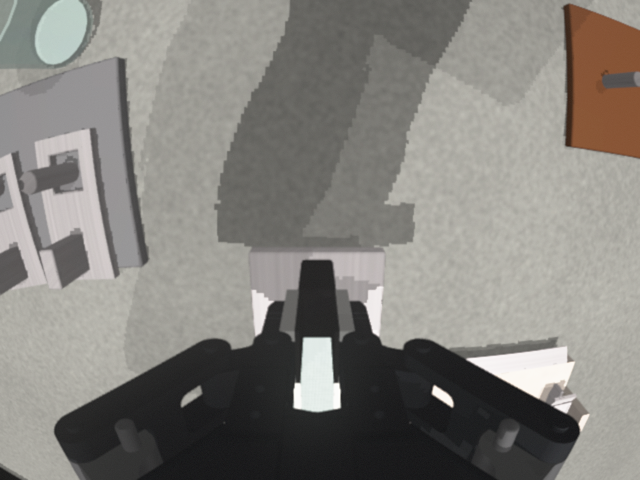

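View pics/sc1.png

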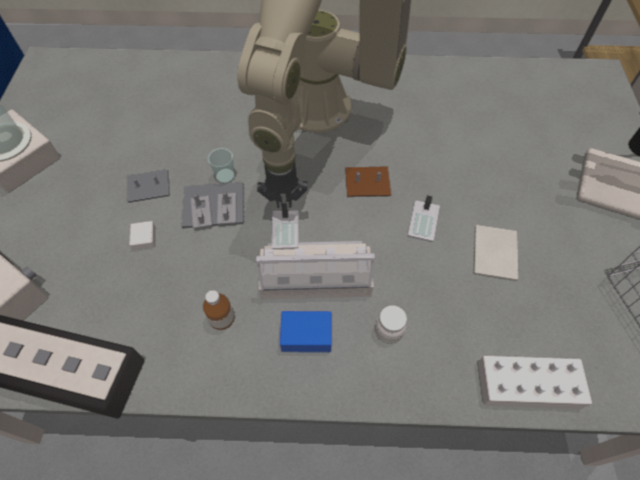

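```bash
cat >> ins.py <<'E'
if sys.argv[3]=='push':
    zz=.0205
    robot.movel(S(-.078,zz),feed=.03); print(st())
    for ox in (-.055,-.03,0.0,0.016):
        r=robot.movel(S(ox,zz),feed=.04 if ox<.01 else .015,f_stop=12 if ox<.01 else 10); p=monitor.get_state()['tcp_pos']
        d=p[:2]-np.array(STN[:2]); print('to',ox,'stop',r,st(),'ox',d@[np.cos(STN[2]),np.sin(STN[2])]+.045)
        if r: break
E
python3 ins.py -0.08 A push
```

```text
t45.9 tcp [ 0.4449 -0.0694  0.036 ] gap 0.0118 F [ 0.2 -0.3 -0.2]
to -0.055 stop False t46.6 tcp [ 0.4683 -0.068   0.036 ] gap 0.0119 F [ 1.5  0.1 -1.5] ox -0.054596154299223154
to -0.03 stop False t47.4 tcp [ 0.4936 -0.0666  0.036 ] gap 0.0114 F [-0.4 -0.1 -0.9] ox -0.02924827278264941
to 0.0 stop True t47.8 tcp [ 0.5006 -0.0658  0.0359] gap 0.0114 F [1.1 0.7 0.3] ox -0.022219930034424795
```

```bash
python3 - <<'E'
from h import *
for _ in range(4):
    robot.wait(.1); print(st(), monitor.get_state()['torque'])
c=Cam('wrist'); c.save('j1.png'); c=Cam('scene'); b=cv2.resize(c.img[190:310,230:400,::-1],None,fx=4.5,fy=4.5,interpolation=cv2.INTER_CUBIC); cv2.imwrite('pics/j2.png',b)
E
```

```text
t47.9 tcp [ 0.5001 -0.0658  0.0357] gap 0.0116 F [ 1.4 -0.4  1. ] [-1.60881892e-06 -5.10141952e-01 -6.45921229e-02]
t48.0 tcp [ 0.4997 -0.0658  0.0357] gap 0.0117 F [1.3 0.  0.7] [-0.00744028 -0.4946636  -0.0336612 ]
t48.1 tcp [ 0.4994 -0.0658  0.0356] gap 0.0119 F [1.6 0.4 0.9] [ 0.02271698 -0.5396255   0.03838956]
t48.2 tcp [ 0.4992 -0.0658  0.0356] gap 0.0116 F [ 0.6 -0.5  1.2] [-0.0235485  -0.52078964 -0.00487463]
```

View pics/j1.png

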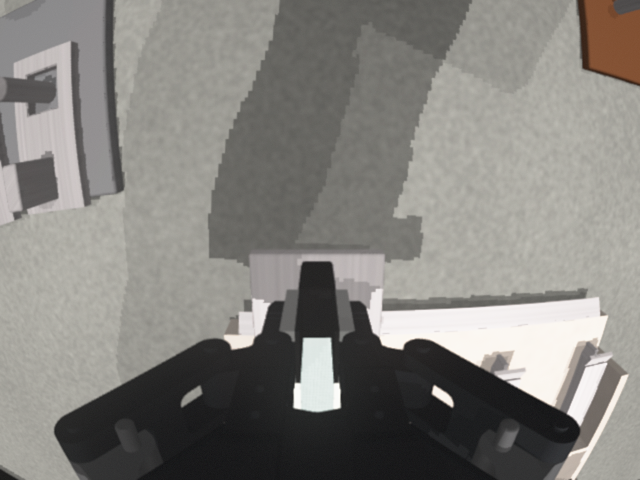

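View pics/j2.png

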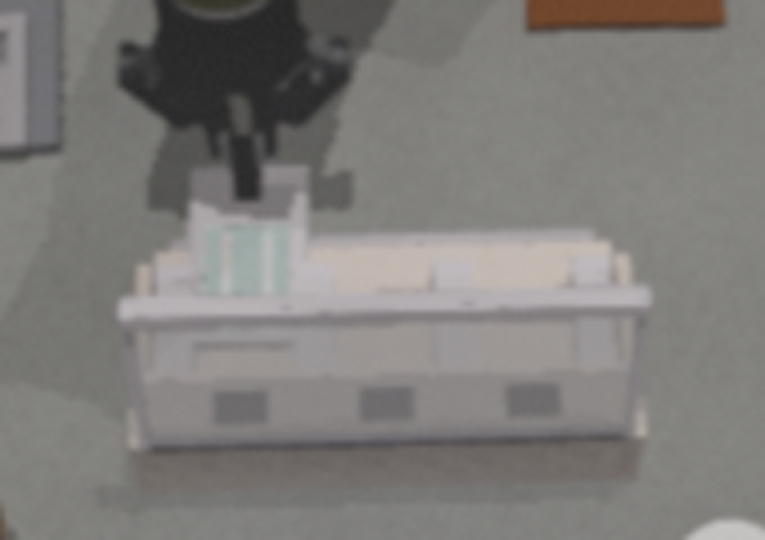

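```bash
cat > push2.py <<'E'
from h import *
import sys
by=float(sys.argv[1]); zz=float(sys.argv[2]); fs=float(sys.argv[3])
e=np.array([np.cos(STN[2]),np.sin(STN[2])])
OX=lambda:(monitor.get_state()['tcp_pos'][:2]-np.array(STN[:2]))@e+.045
ox=OX()
while ox<.016:
    ox=min(ox+.008,.018)
    r=robot.movel([*pt(STN,ox-.045,by),zz+ZO],feed=.02,f_stop=fs)
    print(round(ox,4),r,st(),'ox %.4f'%OX(),np.round(monitor.get_state()['torque'],2))
    if r: break
E
python3 push2.py -.08 .0205 15
```

```text
-0.0156 True t48.5 tcp [ 0.4993 -0.0657  0.0358] gap 0.0115 F [-0.7 -0.   4.1] ox -0.0235 [ 0.    0.04 -0.04]
```

```bash
cat > nudge.py <<'E'
from h import *
import sys
by=float(sys.argv[1]); zz=float(sys.argv[2]); n=int(sys.argv[3]); step=float(sys.argv[4]); fmax=float(sys.argv[5])
yaw=STN[2]+(float(sys.argv[6]) if len(sys.argv)>6 else 0); rot=down(near(yaw+np.pi/2))
e=np.array([np.cos(STN[2]),np.sin(STN[2])]); nn=np.array([-e[1],e[0]])
def O():
    d=monitor.get_state()['tcp_pos'][:2]-np.array(STN[:2]); return d@e+.045,d@nn
ox=O()[0]; 
for i in range(n+1):
    robot.movel([*pt(STN,ox+i*step-.045,by),zz+ZO],rot=rot,feed=.02)
    robot.wait(.05); s=monitor.get_state(); F=s['contact_force']
    print('cmd %.4f act %.4f %.4f z %.4f Fx %.1f Fy %.1f Fz %.1f'%(ox+i*step,*O(),s['tcp_pos'][2],F[:2]@e,F[:2]@nn,F[2]),np.round(s['torque'],2),'gap %.4f'%s['finger_gap'])
    if abs(F[:2]@e)>fmax: break
E
python3 nudge.py -.08 .0205 3 .0 20; python3 nudge.py -.08 .0215 5 .001 20
```

```text
cmd -0.0235 act -0.0243 -0.0797 z 0.0358 Fx -0.4 Fy -0.1 Fz 2.8 [0.14 0.03 0.01] gap 0.0118
cmd -0.0235 act -0.0242 -0.0798 z 0.0358 Fx -2.6 Fy 0.5 Fz 3.6 [ 0.15  0.46 -0.03] gap 0.0117
cmd -0.0235 act -0.0240 -0.0798 z 0.0359 Fx -3.8 Fy 1.3 Fz 5.4 [0.27 0.86 0.06] gap 0.0116
cmd -0.0235 act -0.0240 -0.0798 z 0.0359 Fx -4.1 Fy 1.0 Fz 4.4 [0.21 0.81 0.03] gap 0.0114
cmd -0.0240 act -0.0236 -0.0802 z 0.0368 Fx -0.1 Fy 0.1 Fz -1.4 [0.04 0.01 0.02] gap 0.0119
cmd -0.0230 act -0.0229 -0.0800 z 0.0369 Fx -0.4 Fy 0.2 Fz -1.0 [ 0.01  0.05 -0.  ] gap 0.0114
cmd -0.0220 act -0.0220 -0.0800 z 0.0370 Fx 0.0 Fy -0.2 Fz -1.9 [-0.01  0.04 -0.01] gap 0.0114
cmd -0.0210 act -0.0210 -0.0800 z 0.0370 Fx -0.3 Fy -0.3 Fz -1.8 [ 0.01  0.04 -0.  ] gap 0.0115
cmd -0.0200 act -0.0200 -0.0800 z 0.0370 Fx -0.4 Fy 1.1 Fz -1.3 [ 0.    0.02 -0.03] gap 0.0117
cmd -0.0190 act -0.0190 -0.0800 z 0.0370 Fx 0.2 Fy 0.0 Fz -1.7 [-0.03  0.   -0.02] gap 0.0121
```

```bash
python3 push2.py -.08 .0216 12 ; python3 nudge.py -.08 .0216 2 .001 20
```

```text
-0.011 False t52.1 tcp [ 0.5118 -0.0653  0.037 ] gap 0.0115 F [ 0.3  0.1 -2.1] ox -0.0110 [-0.    0.07 -0.02]
-0.003 False t52.6 tcp [ 0.5198 -0.0648  0.037 ] gap 0.0115 F [ 0.2 -0.1 -0.6] ox -0.0030 [-0.    0.01 -0.04]
0.005 False t53.2 tcp [ 0.5278 -0.0644  0.0371] gap 0.0118 F [-0.7 -0.9 -0.9] ox 0.0050 [0.05 0.07 0.05]
0.013 False t53.7 tcp [ 0.5332 -0.064   0.0365] gap 0.0116 F [-5.8 -1.1  1.2] ox 0.0105 [-0.31  1.24 -0.02]
0.018 True t54.0 tcp [ 0.5329 -0.064   0.0362] gap 0.0113 F [-1.5  0.1  5.3] ox 0.0102 [-0.06  0.15 -0.01]
cmd 0.0102 act 0.0101 -0.0800 z 0.0370 Fx 0.3 Fy 0.2 Fz -2.3 [ 0.02  0.05 -0.02] gap 0.0117
cmd 0.0112 act 0.0107 -0.0799 z 0.0369 Fx -2.0 Fy -0.4 Fz -0.8 [-0.04  0.39  0.03] gap 0.0115
cmd 0.0122 act 0.0106 -0.0799 z 0.0367 Fx -5.2 Fy 0.2 Fz 0.8 [-0.18  1.07  0.03] gap 0.0116
```

```bash
cat > rel.py <<'E'
from h import *
import sys
by=float(sys.argv[1])
p=monitor.get_state()['tcp_pos']
robot.movel([*pt(STN,.0105-.045,by),.0206+ZO],feed=.02); print(st())
robot.grip(.05,60); robot.wait(.2); p=monitor.get_state()['tcp_pos']
robot.movel([p[0],p[1],.20],feed=.15); p=monitor.get_state()['tcp_pos']
robot.movel([p[0]-.02,p[1],.28],feed=.2)
c=Cam('wrist'); f=findq(c,'cartridge','cartridge0',pt(STN,.01,by),z=.02,minI=.2); print(f)
if f:
    q=f[0];d=q[:2]-np.array(STN[:2]);e=np.array([np.cos(STN[2]),np.sin(STN[2])]); print('station frame',d@e,d@[-e[1],e[0]],q[2]-STN[2])
c.save('rel_%s.png'%sys.argv[2])
E
python3 rel.py -.08 A
```

```text
t55.1 tcp [ 0.5333 -0.064   0.0362] gap 0.0116 F [-2.8  0.3  1. ]
(array([ 0.57803974, -0.06072938,  0.07149397]), np.float64(0.8798669576644897))
station frame 0.010417974736015648 -0.0794121830599096 0.010493969422772809
```

View pics/rel_A.png

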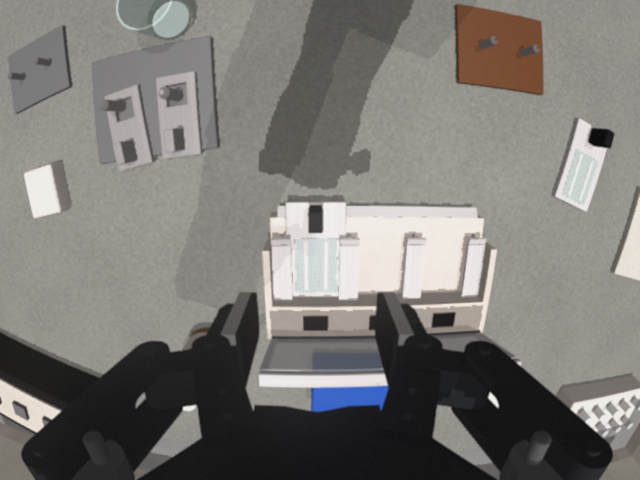

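```bash
python3 pickc.py 0.438 0.309 B -.227 && sed -i 's/zz=.0205/zz=.0218/; s/S(-.078,.015),feed=.02,f_stop=3/S(-.078,.0225),feed=.04,f_stop=4/' ins.py && python3 ins.py .08 B go
```

```text
(array([0.43621234, 0.31302542, 6.05140494]), np.float64(0.9706011414527893)) t59.5 tcp [0.4387 0.3082 0.2401] gap 0.0602 F [-0.2  0.4 -0.6]
t60.1 tcp [0.3936 0.3234 0.111 ] gap 0.0601 F [0.3 0.2 0.2]
stop False t61.4 tcp [0.3929 0.3236 0.016 ] gap 0.0605 F [-0.1  0.6  0.1]
t62.0 tcp [0.3926 0.3234 0.0162] gap 0.0114 F [-1.3  0.1  5.8]
t63.3 tcp [0.392  0.3231 0.1393] gap 0.0121 F [ 0.3 -0.7 -1.5]
held (array([0.4361455 , 0.31255536, 6.05020496]), np.float64(0.500809371471405))
t64.6 tcp [0.4353 0.0907 0.1155] gap 0.0115 F [-0.2  0.3 -1.9]
t65.6 tcp [0.4359 0.0903 0.0562] gap 0.0116 F [ 0.3 -0.3 -1.9]
floor False t66.2 tcp [0.4349 0.0902 0.0377] gap 0.0116 F [ 0.5  0.6 -2.3] underside 0.022218256289004625
```

View pics/hc_B.png

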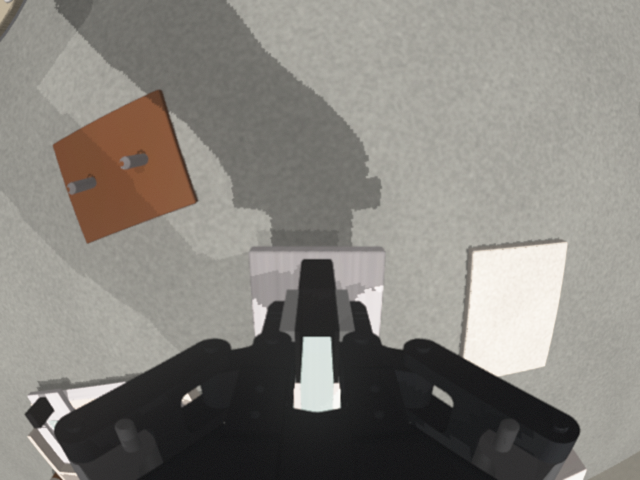

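View pics/pc_B.png

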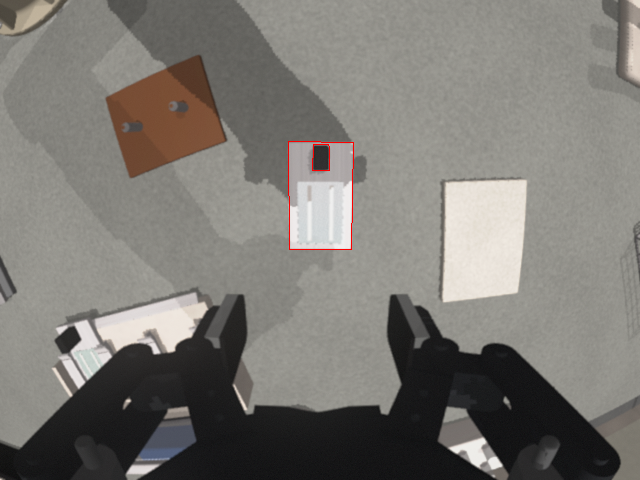

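```bash
python3 push2.py .08 .0217 12
```

```text
-0.0703 False t66.8 tcp [0.4429 0.0907 0.0372] gap 0.0118 F [-0.7 -0.3 -2.1] ox -0.0702 [0.04 0.04 0.01]
-0.0623 False t67.3 tcp [0.4508 0.0912 0.0371] gap 0.0116 F [ 0.  -0.2 -1.9] ox -0.0623 [-0.06  0.05 -0.01]
-0.0543 False t67.9 tcp [0.4588 0.0917 0.0371] gap 0.0119 F [ 0.8  0.2 -1.9] ox -0.0543 [ 0.01  0.12 -0.06]
-0.0463 False t68.4 tcp [0.4668 0.0922 0.0372] gap 0.0117 F [ 0.   1.1 -3. ] ox -0.0463 [-0.    0.07 -0.03]
-0.0383 False t69.0 tcp [0.4748 0.0927 0.0371] gap 0.0117 F [-0.  -0.2 -2.5] ox -0.0383 [ 0.05  0.06 -0.03]
-0.0303 False t69.5 tcp [0.4828 0.0932 0.0372] gap 0.0117 F [ 0.   0.5 -3. ] ox -0.0302 [-0.01  0.09  0.03]
-0.0223 False t70.1 tcp [0.4908 0.0937 0.0371] gap 0.0118 F [-0.7 -0.7 -2.1] ox -0.0223 [ 0.01  0.09 -0.05]
-0.0143 False t70.6 tcp [0.4988 0.0941 0.0371] gap 0.0121 F [ 0.1 -0.5 -2.3] ox -0.0143 [ 0.01  0.06 -0.01]
-0.0063 False t71.2 tcp [0.5068 0.0946 0.0372] gap 0.0119 F [ 0.6  0.1 -1.9] ox -0.0063 [-0.    0.11  0.02]
0.0017 False t71.7 tcp [0.5147 0.0951 0.0371] gap 0.0116 F [ 0.  -1.2 -1.4] ox 0.0017 [ 0.04  0.07 -0.06]
0.0097 False t72.3 tcp [0.5227 0.0956 0.0371] gap 0.0117 F [-0.6  0.5 -2.4] ox 0.0097 [-0.04  0.    0.03]
0.0177 True t72.6 tcp [0.523  0.0954 0.0362] gap 0.0115 F [-0.9 -0.1  2.6] ox 0.0100 [-0.01  0.06  0.04]
```

```bash
python3 nudge.py .08 .0216 2 .001 20; python3 rel.py .08 B; python3 - <<'E'
from h import *
c=Cam('wrist')
for by in(-.08,.08):
    f=findq(c,'cartridge','cartridge0',pt(STN,.01,by),z=.02,minI=.2); 
    if f:
        q=f[0];d=q[:2]-np.array(STN[:2]);e=np.array([np.cos(STN[2]),np.sin(STN[2])]); print(by,d@e,d@[-e[1],e[0]],q[2]-STN[2],f[1])
c=Cam('scene'); c.save('sc2.png')
for d in c.masks('cartridge0'): print(d['conf'],d['box'])
for d in c.masks('cover_rail'): print('rail',d['conf'],d['box'])
np.save('sc2mask.npy',c.masks('cover_rail')[0]['mask'])
E
```

```text
cmd 0.0100 act 0.0096 0.0801 z 0.0369 Fx -0.6 Fy -0.9 Fz -1.4 [-0.02  0.1  -0.05] gap 0.0116
cmd 0.0110 act 0.0106 0.0800 z 0.0369 Fx -1.0 Fy -0.7 Fz -1.8 [-0.02  0.26  0.  ] gap 0.0115
cmd 0.0120 act 0.0106 0.0799 z 0.0367 Fx -4.3 Fy -1.5 Fz -0.1 [-0.22  1.07  0.02] gap 0.0116
t73.7 tcp [0.5234 0.0956 0.0362] gap 0.0118 F [-3.6 -1.1  1.2]
(array([0.56799614, 0.09847235, 0.06374152]), np.float64(0.8768125772476196))
station frame 0.010098341285361905 0.08010572527775485 0.002741517431424298
-0.08 0.01006171908938972 -0.08142934530993275 -0.023707534145124304 0.8346871733665466
0.08 0.011051712118367208 0.08041135560010597 -0.0015968245250518667 0.8737528920173645
0.96 [286.2, 243.8, 26.5, 23.9]
0.61 [344.9, 240.6, 32.1, 26.8]
0.36 [315.4, 270.2, 120.0, 40.8]
rail 0.93 [316.1, 271.6, 115.2, 36.3]
```

View pics/rel_B.png

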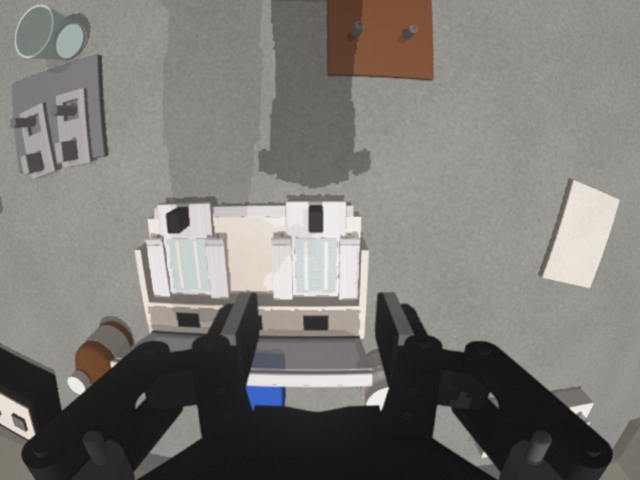

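View pics/sc2.png

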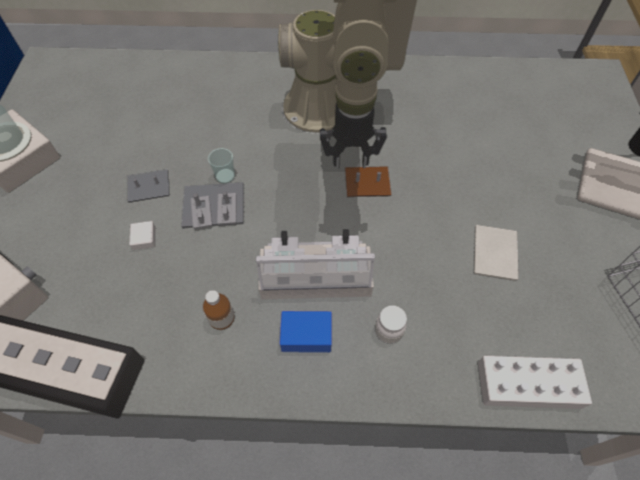

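```bash
cat >> h.py <<'E'
def rail(th,off=0.,y=0.):
    x=.112-.108*np.cos(th)+.007*np.sin(th)+off*np.sin(th); z=.058+.108*np.sin(th)+.007*np.cos(th)+off*np.cos(th)
    return np.array([*pt(STN,x,y),z])
E
python3 - <<'E'
from h import *
robot.grip(0.0,40)
robot.move_pose([0.56,0.02,0.32],down(np.pi/2))
c=Cam('wrist'); c.save('cv1.png'); 
D=c.masks('cover_rail'); print([(d['conf'],d['box']) for d in D])
M0=lambda th:[rail(th,-.0,y) for y in(-.134,0,.134)]
s=Cam('scene'); 
D2=s.masks('cover_rail'); print([(d['conf'],d['box']) for d in D2])
for th in(1.1,1.2,1.3,1.4,1.5): print(th,np.round(c.proj(M0(th))).tolist(),np.round(s.proj(M0(th))).tolist())
E
```

```text
[(0.9, [322.8, 299.4, 265.9, 48.0])]
[(0.66, [314.6, 271.9, 120.3, 36.5])]
1.1 [[189.0, 291.0], [320.0, 285.0], [452.0, 275.0]] [[257.0, 251.0], [315.0, 250.0], [373.0, 248.0]]
1.2 [[189.0, 301.0], [320.0, 296.0], [452.0, 286.0]] [[257.0, 254.0], [316.0, 253.0], [374.0, 251.0]]
1.3 [[191.0, 312.0], [321.0, 307.0], [452.0, 296.0]] [[257.0, 257.0], [316.0, 256.0], [374.0, 255.0]]
1.4 [[192.0, 321.0], [322.0, 317.0], [452.0, 306.0]] [[256.0, 261.0], [316.0, 260.0], [375.0, 258.0]]
1.5 [[194.0, 331.0], [322.0, 327.0], [451.0, 316.0]] [[256.0, 265.0], [316.0, 264.0], [375.0, 263.0]]
```

View pics/cv1.png

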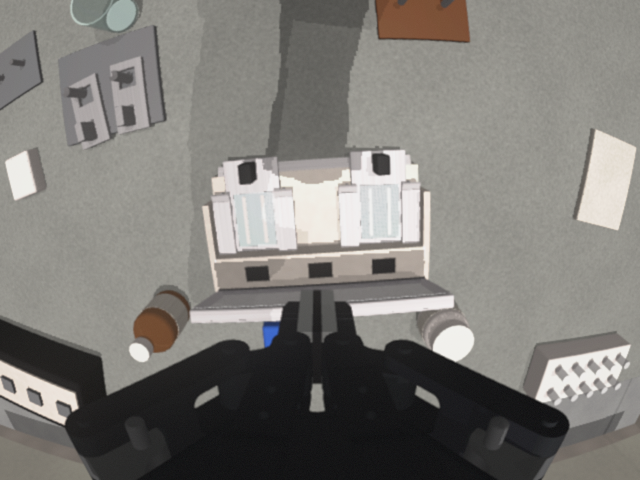

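```bash
cat > cover.py <<'E'
from h import *
import sys
th0=float(sys.argv[1]); th1=float(sys.argv[2]); pre=len(sys.argv)>3
rot=down(near(STN[2]+np.pi/2)); e=np.array([np.cos(STN[2]),np.sin(STN[2]),0])
def T(th,back=0):
    p=rail(th,.007)+e*(.011*np.sin(th)+back); p[2]-=.008*np.sin(th); return p
if pre:
    p=T(th0,.018); robot.movel([p[0],p[1],.26],rot=rot,feed=.2); r=robot.movel(p,feed=.08,f_stop=6); print('down',r,st())
    if r: sys.exit()
th=th0
while th>th1+1e-6:
    th=max(th-.08,th1)
    r=robot.movel(T(th),feed=.06,f_stop=25); print('%.2f'%th,r,st())
    if r: break
E
python3 cover.py 1.34 0.75 pre; python3 - <<'E'
from h import *
c=Cam('scene'); c.save('cvs.png')
E
```

```text
down False t80.2 tcp [0.6926 0.0258 0.1593] gap -0.0000 F [ 0.5 -0.6 -0.9]
1.26 False t80.8 tcp [0.6657 0.0241 0.1579] gap 0.0001 F [ 0.3  0.6 -0.1]
1.18 False t81.1 tcp [0.6566 0.0237 0.1557] gap -0.0001 F [0.  0.1 0.5]
1.10 False t81.4 tcp [0.6479 0.0231 0.1535] gap -0.0001 F [ 0.5 -0.4  0.5]
1.02 False t81.7 tcp [0.6394 0.0226 0.1506] gap 0.0001 F [-0.2 -0.4  0.8]
0.94 False t82.0 tcp [0.6311 0.0221 0.147 ] gap 0.0000 F [-0.8 -0.3  1.4]
0.86 False t82.3 tcp [0.6231 0.0216 0.1429] gap 0.0000 F [ 0.6 -0.4 -0.2]
0.78 False t82.6 tcp [0.6154 0.0211 0.1383] gap 0.0001 F [-0.3  0.1  0.1]
0.75 False t82.8 tcp [0.6126 0.021  0.1364] gap -0.0001 F [-0.1 -0.9  0.4]
```

View pics/cvs.png

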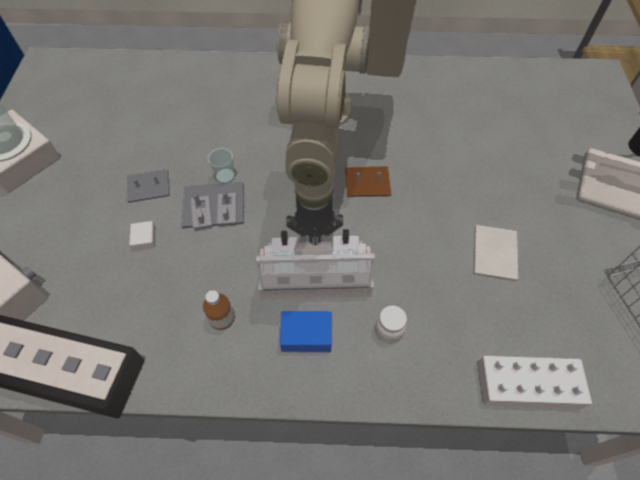

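```bash
python3 - <<'E'
from h import *
c=Cam('scene')
im=c.img[:,:,::-1].copy()
b=cv2.resize(im[195:305,235:400],None,fx=4.8,fy=4.8,interpolation=cv2.INTER_CUBIC)
for th,col in((1.34,(0,0,255)),(.75,(255,0,0))):
    for y in (-.134,0,.134):
        p=(c.proj(rail(th,0,y))[0]-[235,195])*4.8; cv2.circle(b,tuple(p.astype(int)),4,col,1)
p=(c.proj(monitor.get_state()['tcp_pos'])[0]-[235,195])*4.8; cv2.circle(b,tuple(p.astype(int)),4,(0,255,0),-1)
cv2.imwrite('pics/cvz.png',b)
w=Cam('wrist'); w.save('cvw.png',[w.proj(rail(1.34,0,y))[0] for y in(-.134,0,.134)])
E
```

```text
(no output)
```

View pics/cvz.png

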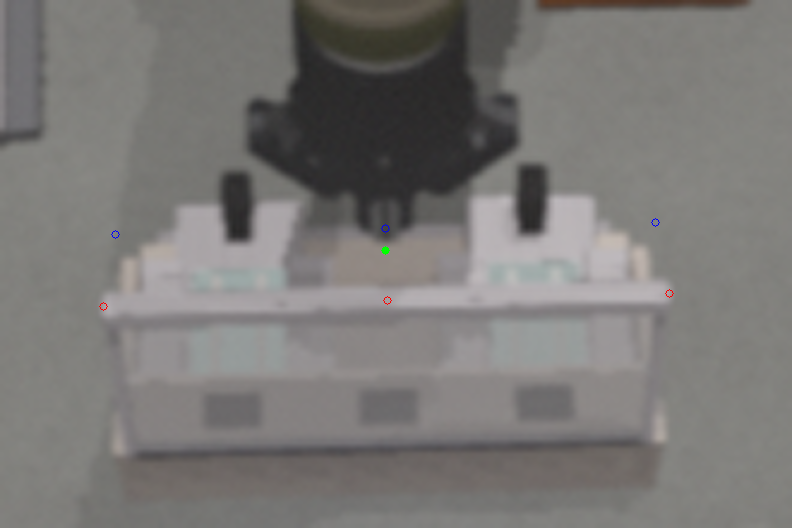

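View pics/cvw.png

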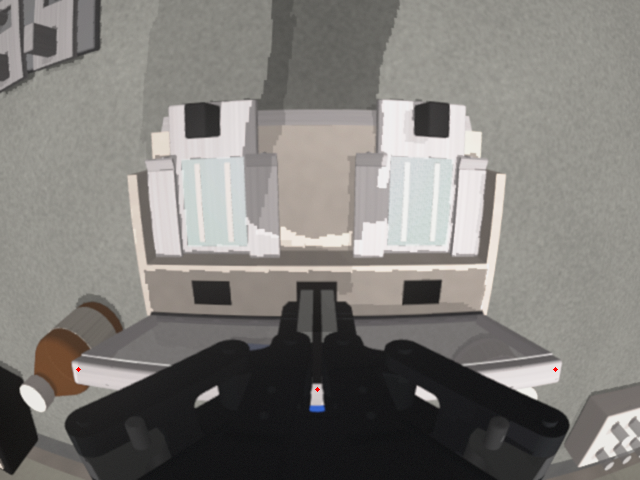

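```bash
python3 - <<'E'
s=open('h.py').read()
s=open('cover.py').read()
s=s.replace("p=rail(th,.007)+e*(.011*np.sin(th)+back); p[2]-=.008*np.sin(th); return p","p=rail(th,.007)+e*(.011*np.sin(th)+.022*np.cos(th)+back); p[2]-=.022*np.sin(th)+.010; return p")
s=s.replace("robot.movel([p[0],p[1],.26]","q=monitor.get_state()['tcp_pos']; robot.movel([q[0],q[1],.26],feed=.2); robot.movel([p[0],p[1],.26]")
s=s.replace("f_stop=25)","f_stop=20)")
open('cover.py','w').write(s)
E
python3 cover.py 1.34 1.1 pre; python3 - <<'E'
from h import *
c=Cam('scene')
b=cv2.resize(c.img[195:305,235:400,::-1],None,fx=4.8,fy=4.8,interpolation=cv2.INTER_CUBIC)
cv2.imwrite('pics/cvz2.png',b)
E
```

```text
down False t86.0 tcp [0.6976 0.026  0.1356] gap -0.0003 F [-0.  -0.9 -0.9]
1.26 False t86.6 tcp [0.6721 0.0246 0.1345] gap -0.0002 F [ 0.4 -0.9 -0.4]
1.18 False t86.9 tcp [0.6649 0.0241 0.1329] gap 0.0001 F [ 0.5 -0.   0.2]
1.10 False t87.1 tcp [0.6576 0.0237 0.1309] gap 0.0000 F [ 0.9  0.4 -0.3]
```

View pics/cvz2.png

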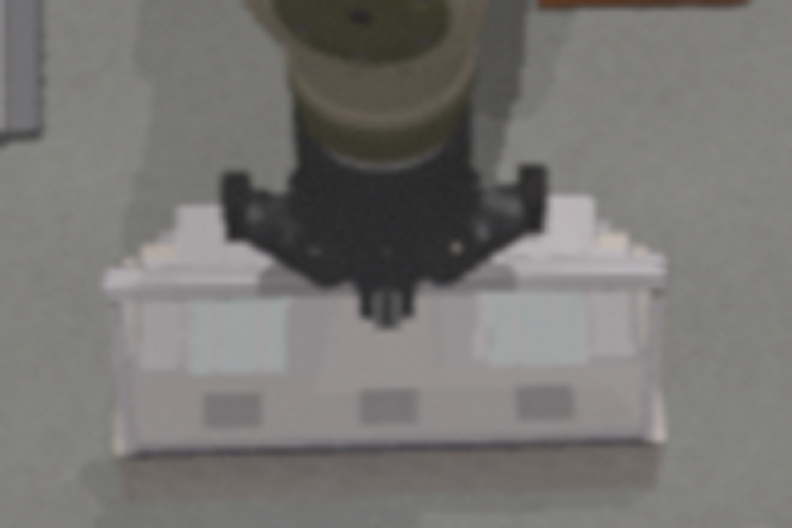

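Now the rail has moved (row 300 → 280 in the zoomed view) with the fingers behind it. Continuing.

```bash
python3 cover.py 1.1 -0.04; python3 - <<'E'
from h import *
c=Cam('scene')
b=cv2.resize(c.img[195:305,235:400,::-1],None,fx=4.8,fy=4.8,interpolation=cv2.INTER_CUBIC)
cv2.imwrite('pics/cvz3.png',b)
E
```

```text
1.02 False t87.5 tcp [0.6505 0.0233 0.1285] gap -0.0000 F [ 0.1 -0.1 -1. ]
0.94 False t87.7 tcp [0.6437 0.0229 0.1255] gap 0.0002 F [ 0.2 -0.4 -0.8]
0.86 False t88.0 tcp [0.6371 0.0225 0.1221] gap 0.0001 F [-0.2  0.2 -0.5]
0.78 False t88.3 tcp [0.6307 0.0221 0.1182] gap 0.0002 F [ 0.2  0.5 -0.6]
0.70 False t88.6 tcp [0.6246 0.0217 0.1139] gap 0.0000 F [ 0.1 -0.8 -0.6]
0.62 False t88.8 tcp [0.6188 0.0214 0.1091] gap 0.0003 F [ 0.7  0.2 -0.2]
0.54 False t89.1 tcp [0.6134 0.0211 0.104 ] gap 0.0000 F [ 0.5 -0.7 -0.5]
0.46 False t89.4 tcp [0.6083 0.0207 0.0985] gap -0.0003 F [-0.7  0.5  0.3]
0.38 False t89.7 tcp [0.6036 0.0205 0.0926] gap -0.0002 F [-0.4 -0.7  0.3]
0.30 False t89.9 tcp [0.5994 0.0202 0.0865] gap 0.0002 F [ 0.8 -1.1  0.1]
0.22 False t90.2 tcp [0.5957 0.02   0.08  ] gap -0.0004 F [ 0.1 -0.2  0. ]
0.14 False t90.5 tcp [0.5925 0.0198 0.0733] gap 0.0001 F [-1.5 -0.3 -0.3]
0.06 False t90.8 tcp [0.5898 0.0196 0.0666] gap -0.0004 F [ 0.5 -0.3 -0. ]
-0.02 False t91.0 tcp [0.5883 0.0194 0.0599] gap -0.0002 F [ 0.2  0.1 -0.2]
-0.04 False t91.3 tcp [0.5876 0.0194 0.0585] gap 0.0000 F [ 0.  -0.3 -0.5]
```

View pics/cvz3.png

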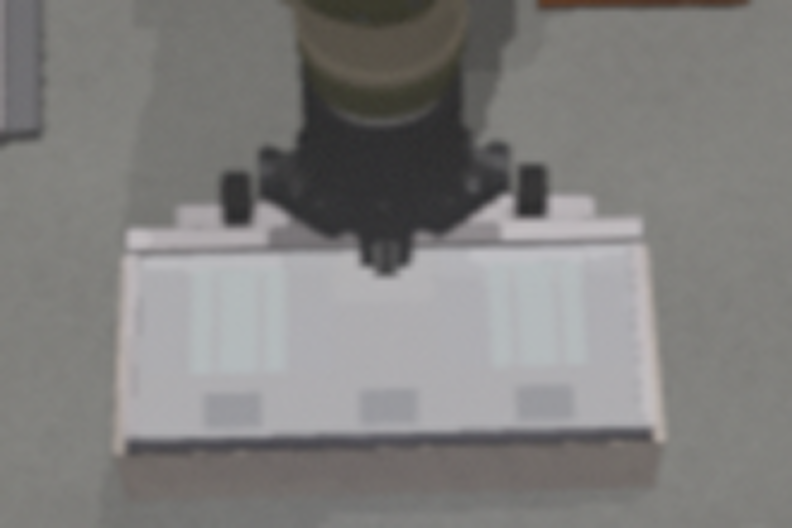

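```bash
python3 - <<'E'
from h import *
p=monitor.get_state()['tcp_pos']
r=robot.movel([p[0],p[1],.040],feed=.015,f_stop=15); print(r,st())
p=monitor.get_state()['tcp_pos']
robot.movel([p[0],p[1],.25],feed=.15)
robot.movel([.45,p[1],.32],feed=.2); robot.wait(.3); print(st())
c=Cam('scene')
b=cv2.resize(c.img[195:305,235:400,::-1],None,fx=4.8,fy=4.8,interpolation=cv2.INTER_CUBIC)
for th,col in((0,(0,0,255)),(.1,(255,0,0))):
    for y in (-.134,.134):
        p=(c.proj(rail(th,0,y))[0]-[235,195])*4.8; cv2.circle(b,tuple(p.astype(int)),4,col,1)
cv2.imwrite('pics/cvz4.png',b); c.save('sc3.png')
w=Cam('wrist'); w.save('cvw4.png',[w.proj(rail(0,0,y))[0] for y in(-.134,.134)])
E
```

```text
False t92.7 tcp [0.5879 0.0194 0.0401] gap -0.0001 F [-0.8  0.2 -0.4]
t95.5 tcp [0.4503 0.0194 0.3193] gap -0.0004 F [-0.6  0.   0.3]
```

View pics/cvz4.png

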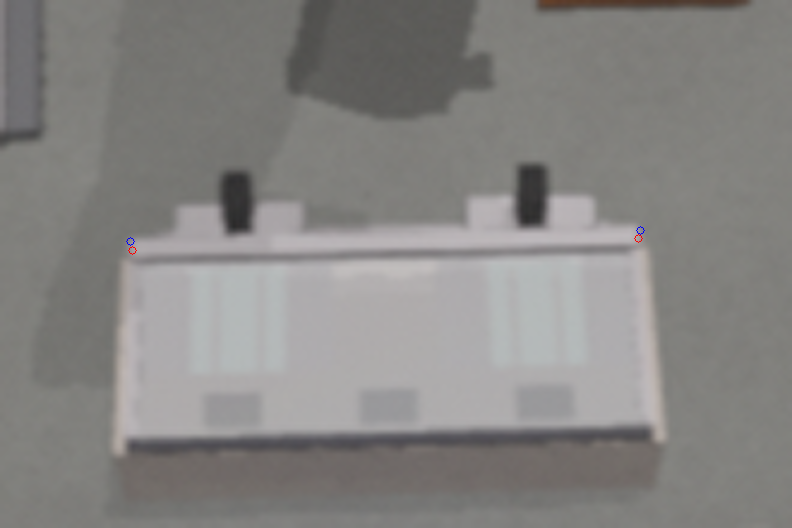

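View pics/cvw4.png

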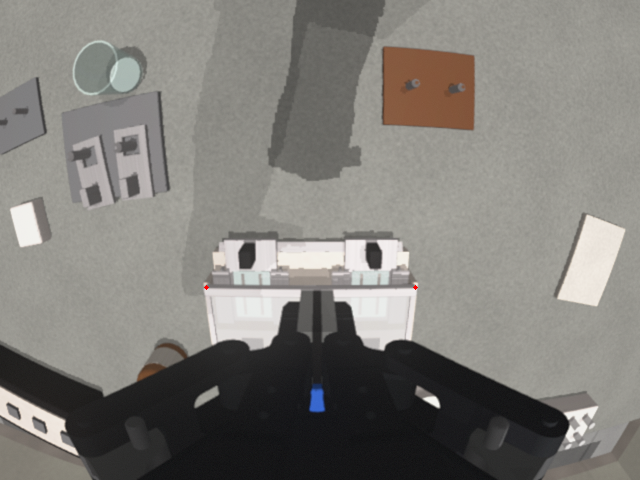

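```bash
python3 - <<'E'
from h import *
rot=down(near(STN[2]+np.pi/2)); p=rail(0,0)
robot.move_pose([p[0],p[1],.13],rot)
r=robot.movel([p[0],p[1],.03],feed=.03,f_stop=12); print(r,st())
c=Cam('scene')
b=cv2.resize(c.img[195:305,235:400,::-1],None,fx=4.8,fy=4.8,interpolation=cv2.INTER_CUBIC); cv2.imwrite('pics/cvz5.png',b)
E
```

```text
True t99.0 tcp [0.5666 0.0181 0.0446] gap -0.0001 F [-1.4 -0.7  5.3]
```

View pics/cvz5.png

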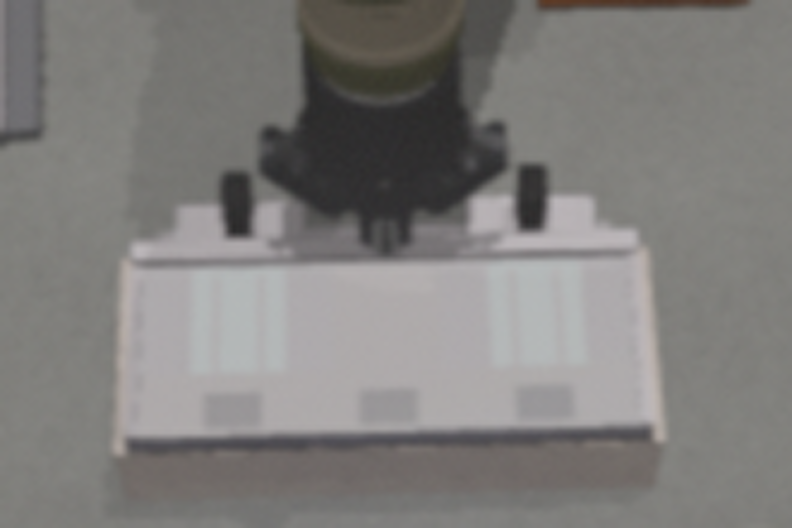

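```bash
python3 - <<'E'
from h import *
p=monitor.get_state()['tcp_pos']
r=robot.movel([p[0],p[1],.035],feed=.015,f_stop=20); print(r,st())
p=monitor.get_state()['tcp_pos']
robot.movel([p[0],p[1],.2],feed=.15)
robot.movel([.40,p[1],.34],feed=.2); robot.wait(.3); print(st())
c=Cam('scene'); b=cv2.resize(c.img[195:305,235:400,::-1],None,fx=4.8,fy=4.8,interpolation=cv2.INTER_CUBIC)
for th,col in((0,(0,0,255)),(.1,(255,0,0))):
    for y in (-.134,.134):
        p=(c.proj(rail(th,0,y))[0]-[235,195])*4.8; cv2.circle(b,tuple(p.astype(int)),4,col,1)
cv2.imwrite('pics/cvz6.png',b); c.save('sc4.png')
E
```

```text
True t99.3 tcp [0.5666 0.0181 0.0446] gap -0.0000 F [-0.2 -0.6  6.5]
t102.0 tcp [0.4001 0.0181 0.3394] gap 0.0001 F [-0.2 -1.4  1.3]
```

View pics/cvz6.png

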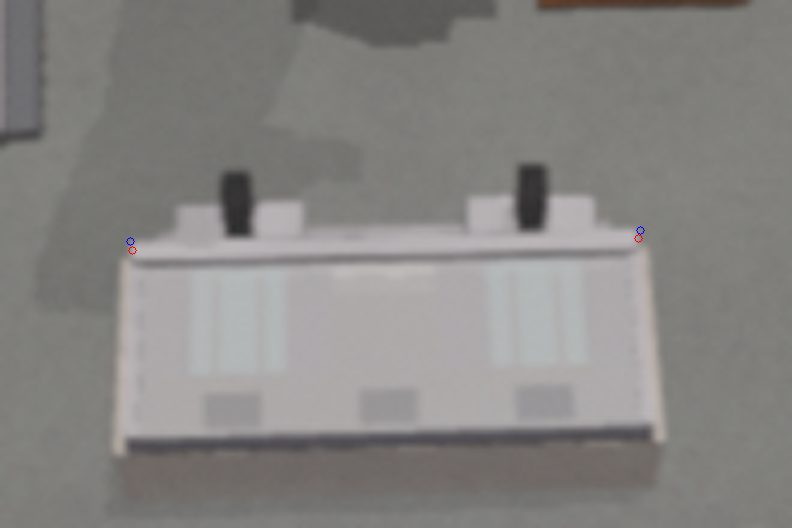

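View pics/sc4.png

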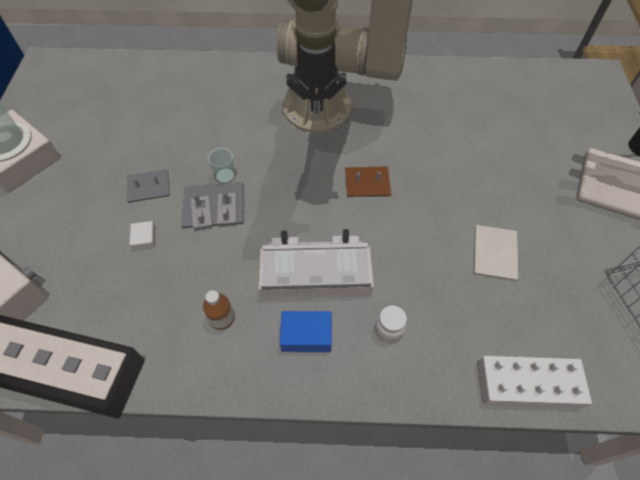

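```bash
python3 - <<'E'
from h import *
robot.move_pose([.46,-.2,.30],down(np.pi/2)); robot.wait(.3)
c=Cam('wrist'); c.save('fin.png')
for y in(-.04,.04):
    P=pt(STAND,0,y); best=None
    e=np.array([np.cos(np.pi+STAND[2]),np.sin(np.pi+STAND[2])])
    f=findq(c,'lock','lock0',P-.025*e,z=.012,minI=.5,rad=.03); print(y,f, None if f is None else pt(f[0],.025,0)-P)
print(st())
E
```

```text
-0.04 (array([ 0.43614776, -0.30478599,  3.37416528]), np.float64(0.9340556859970093)) [0.00530456 0.00686095]
0.04 (array([ 0.4217722 , -0.23509439,  3.26866481]), np.float64(0.9549368023872375)) [ 9.00576352e-05 -2.71632028e-04]
t103.4 tcp [ 0.4601 -0.1995  0.3003] gap 0.0003 F [ 0.   0.2 -0.4]
```

View pics/fin.png

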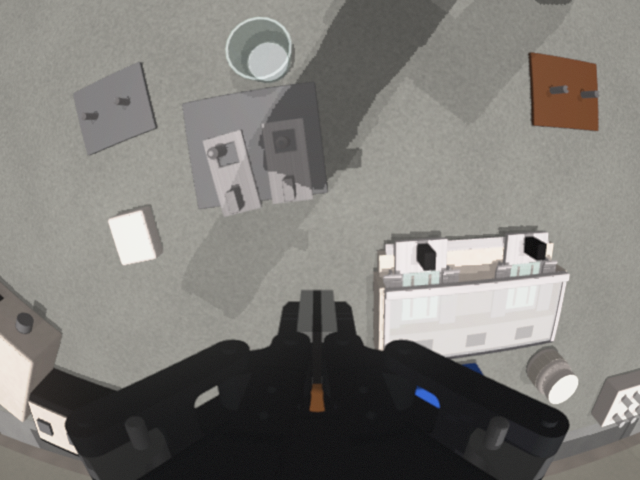

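```bash
python3 - <<'E'
from h import *
robot.grip(.045,60)
q=None
p0=pt(STAND,0,-.04)
robot.move_pose([.47,-.31,.2],down(near(np.pi/2+.2))); robot.wait(.1)
c=Cam('wrist'); f=findq(c,'lock','lock0',(.436,-.305),z=.012,minI=.5,rad=.03); print(f); q=f[0]; print('eye off',pt(q,.025,0)-p0)
boxat(c,[('lock',q,.012)],'fx1.png')
g=pt(q,-.03,0); a=near(q[2]+np.pi/2)
robot.move_pose([*g,.11],down(a))
r=robot.movel([*g,.027],feed=.06,f_stop=8); print(r,st())
if not r:
    robot.grip(0,60); print(st())
    yaw=np.pi+STAND[2]; e=np.array([np.cos(yaw),np.sin(yaw)]); g2=p0-.055*e
    robot.movel([*g2,.027],rot=down(near(yaw+np.pi/2)),feed=.02); print(st())
    robot.movel([*g2,.0255],feed=.01,f_stop=6)
    robot.grip(.045,60); robot.wait(.2)
p=monitor.get_state()['tcp_pos']; robot.movel([p[0],p[1],.2],feed=.12); robot.wait(.2)
c=Cam('wrist'); c.save('fx2.png')
for y in(-.04,.04):
    P=pt(STAND,0,y)
    f=findq(c,'lock','lock0',P+[.025,0],z=.012,minI=.5,rad=.03); print(y,f, None if f is None else pt(f[0],.025,0)-P)
print(st())
E
```

```text
(array([ 0.43622554, -0.30432876,  3.3811995 ]), np.float64(0.9643633961677551))
eye off [0.00542347 0.0071472 ]
False t106.8 tcp [ 0.4657 -0.2975  0.0274] gap 0.0444 F [-0.1  0.  -0. ]
t107.3 tcp [ 0.4657 -0.2968  0.0278] gap -0.0002 F [0.4 2.1 2.4]
t108.1 tcp [ 0.466  -0.3132  0.03  ] gap 0.0001 F [ 6.7  3.  13.1]
-0.04 (array([ 0.4375873 , -0.3115484 ,  3.13333075]), np.float64(0.9573349952697754)) [0.00607187 0.00606713]
0.04 (array([ 0.42183081, -0.23436669,  3.26837756]), np.float64(0.9522319436073303)) [0.00014775 0.00046319]
t111.0 tcp [ 0.463  -0.3092  0.1998] gap 0.0452 F [-0.5  0.8  0.3]
```

View pics/fx2.png

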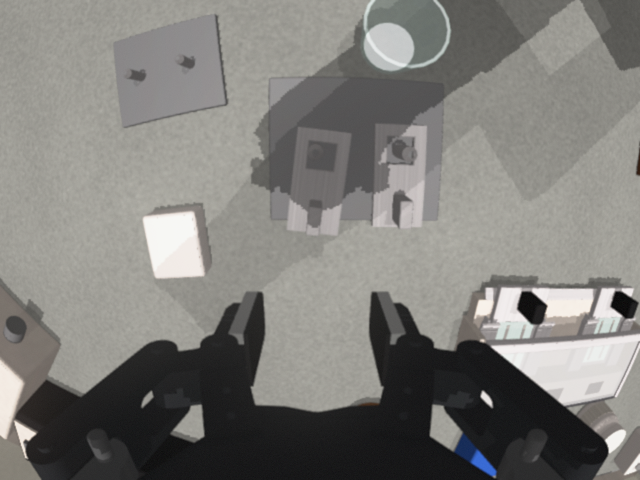

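```bash
python3 - <<'E'
from h import *
p0=pt(STAND,0,-.04)
c=Cam('wrist'); f=findq(c,'lock','lock0',(.4376,-.3115),z=.012,minI=.5,rad=.03); print(f); q=f[0]; print('eye off',pt(q,.025,0)-p0)
g=pt(q,-.03,0); a=near(q[2]+np.pi/2)
robot.move_pose([*g,.08],down(a))
r=robot.movel([*g,.010],feed=.03,f_stop=5); print('lowered',r,st())
c=Cam('wrist'); c.save('fx3.png')
robot.movel([*g,monitor.get_state()['tcp_pos'][2]+.004],feed=.03)
robot.grip(0,60); print(st())
c=Cam('wrist'); c.save('fx4.png')
E
```

```text
NoneTraceback (most recent call last):
  File "<stdin>", line 3, in <module>
TypeError: 'NoneType' object is not subscriptable
```

```bash
python3 - <<'E'
from h import *
p0=pt(STAND,0,-.04)
for k in range(4):
    c=Cam('wrist'); f=findq(c,'lock','lock0',(.4376,-.3115),z=.012,minI=.5,rad=.03)
    if f: break
print(f); q=f[0]; print('eye off',pt(q,.025,0)-p0)
g=pt(q,-.03,0); a=near(q[2]+np.pi/2)
robot.move_pose([*g,.08],down(a))
r=robot.movel([*g,.010],feed=.03,f_stop=5); print('lowered',r,st())
robot.movel([*g,monitor.get_state()['tcp_pos'][2]+.004],feed=.03)
robot.grip(0,60); print(st())
c=Cam('wrist'); c.save('fx4.png')
E
```

```text
(array([ 0.43795987, -0.31150229,  3.13944764]), np.float64(0.9618746638298035))
eye off [0.00644364 0.00596032]
lowered False t114.2 tcp [ 0.4681 -0.3116  0.0101] gap 0.0449 F [0.3 0.4 0.4]
t114.9 tcp [ 0.468  -0.3118  0.0143] gap 0.0100 F [-0.  -0.1  1. ]
```

View pics/fx4.png

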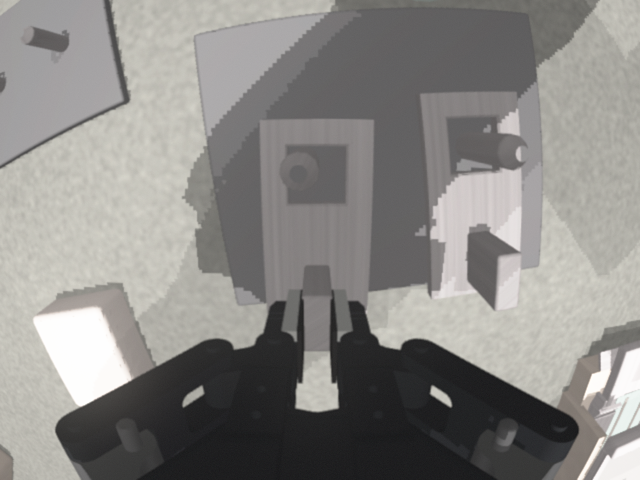

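```bash
python3 - <<'E'
from h import *
p0=pt(STAND,0,-.04); yaw=np.pi+STAND[2]; e=np.array([np.cos(yaw),np.sin(yaw)]); g2=p0-.055*e
z=monitor.get_state()['tcp_pos'][2]
robot.movel([*g2,z+.002],rot=down(near(yaw+np.pi/2)),feed=.02); print(st())
r=robot.movel([*g2,z-.003],feed=.01,f_stop=6); print(r,st())
robot.grip(.045,60); robot.wait(.2)
p=monitor.get_state()['tcp_pos']; robot.movel([p[0],p[1],.2],feed=.12); robot.wait(.2)
for k in range(3):
  c=Cam('wrist')
  for y in(-.04,.04):
    P=pt(STAND,0,y)
    f=findq(c,'lock','lock0',P+[.025,0],z=.012,minI=.5,rad=.03); print(y,None if f is None else (np.round(f[0],4),round(f[1],3),np.round(pt(f[0],.025,0)-P,4)))
c.save('fx5.png'); print(st())
robot.move_pose([.42,0.0,.34],down(np.pi/2)); robot.wait(.2)
c=Cam('wrist'); c.save('fx6.png'); c=Cam('top'); c.save('fx7.png'); print(st())
E
```

```text
t115.5 tcp [ 0.4609 -0.3106  0.016 ] gap 0.0102 F [ 0.5 -0.1 -2.4]
True t115.8 tcp [ 0.4613 -0.3109  0.0142] gap 0.0101 F [0.2 0.5 4.7]
-0.04 (array([ 0.4317, -0.3143,  3.2565]), np.float64(0.967), array([0.0004, 0.0003]))
0.04 (array([ 0.4218, -0.2345,  3.2652]), np.float64(0.944), array([0.0001, 0.0004]))
-0.04 (array([ 0.4315, -0.3146,  3.2668]), np.float64(0.957), array([ 0.0002, -0.0003]))
0.04 (array([ 0.4219, -0.2343,  3.2616]), np.float64(0.949), array([0.0002, 0.0007]))
-0.04 (array([ 0.4315, -0.3144,  3.2594]), np.float64(0.973), array([0.0002, 0.0001]))
0.04 None
t118.8 tcp [ 0.4604 -0.3102  0.2   ] gap 0.0448 F [ 0.1 -0.1 -0.6]
t120.4 tcp [ 0.4201 -0.0006  0.3395] gap 0.0452 F [ 0.1  0.4 -0. ]
```

View pics/fx5.png

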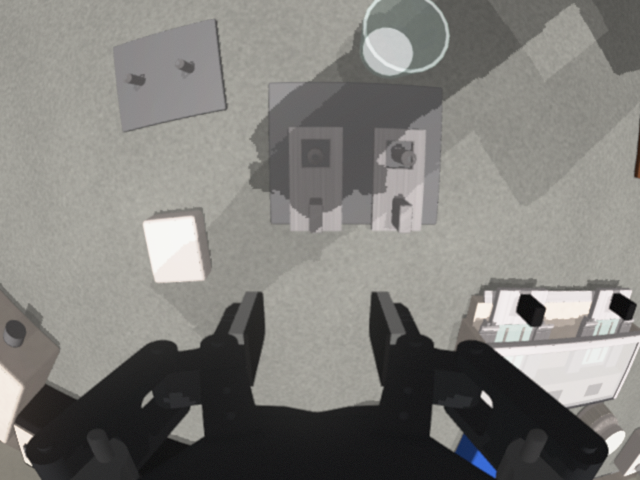

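View pics/fx6.png

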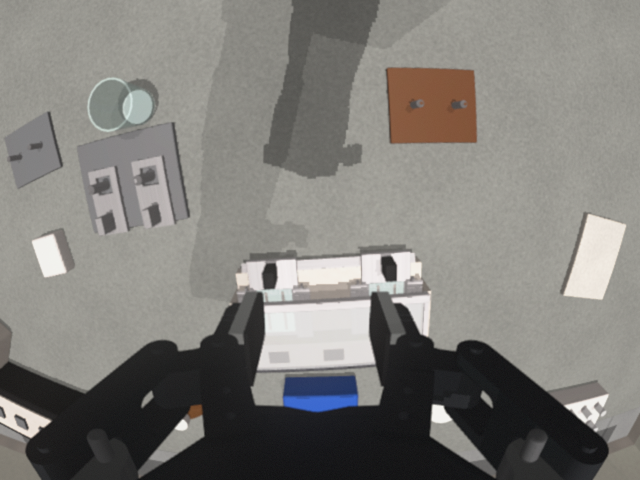

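```bash
python3 -c "
from h import *
robot.sign_off(); print(st())"
```

```text
the job is handed in; nothing more can be done
the job is handed in; nothing more can be done
```

I finished the job and handed it in at about 120 s on the robot's clock. Both locks are on the larger grey stand's posts. Both cartridges are home in the two outer bays, and the cover was shut last. Only two cartridges were on the bench.

**Last checks**
- **Locks:** both eyes measured within 1 mm of their posts and lying flat. The last of three repeat looks missed the second lock, but the two before it agreed.
- **Cartridges:** both sat about 10 mm past the station origin (home is 10), in line and against the stop. I measured this before shutting the cover; afterwards I only saw in the pictures that they had not moved.
- **Cover:** its rail matched the shut position in the picture, and pressing on it met a hard stop.
- **Bystanders:** all looked unmoved in the last pictures; I did not measure their positions.

**What went wrong on the way**
- **Second lock:** the grip lost it once while lifting. It landed flat and I picked it up again.
- **First cartridge:** it caught in the bay until I raised it 1 mm.
- **Cover, first try:** the fingers passed over the rail. They appear to end about 2 cm short of the tool point the robot reports, so I had to reach lower. This also made my earlier grips shallow.
- **First lock, near the end:** it had shifted about 9 mm on its post, still within the limit. My first attempt to recentre it missed the tab and pushed it slightly. The second attempt centred it.

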